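Check the caps of a case of canisters and pull the loose ones

TASK

Lift the cover off the grey case by its knob and lay it flat on the cork mat, then try the cap of every canister in the case: turn it clockwise (seen from above) by 15 to 30 degrees to feel whether it is tight or loose, and leave it turned. Take the canisters whose cap turns with hardly any resistance out of the case and stand them upright in the steel rework tray; leave the tight ones in their cells, their caps turned by no more than those 30 degrees in all. Finally put the cover back on the case, flat and centred, and leave everything else on the worktop alone.

Things in the scene. Friction and masses are not known exactly. Their poses are not given: they have to be found in the camera images.
- case: fixed grey case 156 x 148 mm, open on top, 2 x 2 square cells, centres at x, y = +-38.5 mm (1.5 mm play round a canister). Origin: centre of its underside on the worktop, z up. End walls at +x and -x, 109 mm high, 8 mm thick, inner faces at x = +-70 mm, carry the cover. Floor 6 mm thick; side walls (38 mm) and the cross divider (35 mm, 15 mm thick) are low
- cover: the case's loose cover: flat square aluminium plate 176 x 176 x 6 mm, 0.25 kg, no rim, a black cylindrical knob of 26 mm diameter standing 34 mm high on its centre. Origin: centre of its underside, z up. At the start it lies on the case's end walls, underside 109 mm above the worktop; the canister caps are 4 mm below it
- cover_knob (a point): point on the cover's knob, on its axis, 30 mm above the cover's underside and 10 mm below the knob's top
- mat: fixed square cork mat 180 x 180 x 3 mm flat on the worktop, empty at the start. Origin: centre of its underside
- tray: fixed shallow steel rework tray, 190 x 110 mm outside (long side along its x), 16 mm high, walls and floor 5 mm thick, empty at the start; it has room for two canisters side by side, at x = +-45 mm. Origin: centre of its underside
- spice: bystander: white shaker jar, 44 mm across, 91 mm tall, at the back right
- sugar: bystander: white jar, 68 mm across, 134 mm tall, behind the work
- thermometer: bystander: probe thermometer, 209 mm long, lying near the front edge
- canister_a: square white canister with a black T-bar screw cap; may be absent. Loose, about 0.3 kg, body 58 x 58 mm and 52 mm tall, 99 mm tall with its cap. Origin: centre of its underside, sides along x and y, z up. It can be lifted and carried by the cap's bar; the cap does not come off
- cap_a (a joint): angle of the cap of canister_a in its canister: 0 at the start, growing as the cap is turned clockwise seen from above. Loose caps turn at about 0.04 N m and stay where left. Tight ones break away at about 0.3 N m and stiffen by 1.6 N m per rad (0.85 N m at 0.35 rad); let go, they spring back to about 0.19 rad if turned farther than that. Nothing shows from outside which is which
- cap_a_grip (a point): on the axis of the cap of canister_a, 88 mm above the canister's underside, at the middle of the part of the bar to grip. Its x axis runs along the bar: 44 mm long, 12 mm wide, standing 33 mm above the cap's 14 mm high, 46 mm wide disc (bar top 11 mm above this point, disc 22 mm below it)
- canister_b: square white canister with a black T-bar screw cap; may be absent. Loose, about 0.3 kg, body 58 x 58 mm and 52 mm tall, 99 mm tall with its cap. Origin: centre of its underside, sides along x and y, z up. It can be lifted and carried by the cap's bar; the cap does not come off
- cap_b (a joint): angle of the cap of canister_b in its canister: 0 at the start, growing as the cap is turned clockwise seen from above. Loose caps turn at about 0.04 N m and stay where left. Tight ones break away at about 0.3 N m and stiffen by 1.6 N m per rad (0.85 N m at 0.35 rad); let go, they spring back to about 0.19 rad if turned farther than that. Nothing shows from outside which is which
- cap_b_grip (a point): on the axis of the cap of canister_b, 88 mm above the canister's underside, at the middle of the part of the bar to grip. Its x axis runs along the bar: 44 mm long, 12 mm wide, standing 33 mm above the cap's 14 mm high, 46 mm wide disc (bar top 11 mm above this point, disc 22 mm below it)
- canister_c: square white canister with a black T-bar screw cap; may be absent. Loose, about 0.3 kg, body 58 x 58 mm and 52 mm tall, 99 mm tall with its cap. Origin: centre of its underside, sides along x and y, z up. It can be lifted and carried by the cap's bar; the cap does not come off
- cap_c (a joint): angle of the cap of canister_c in its canister: 0 at the start, growing as the cap is turned clockwise seen from above. Loose caps turn at about 0.04 N m and stay where left. Tight ones break away at about 0.3 N m and stiffen by 1.6 N m per rad (0.85 N m at 0.35 rad); let go, they spring back to about 0.19 rad if turned farther than that. Nothing shows from outside which is which
- cap_c_grip (a point): on the axis of the cap of canister_c, 88 mm above the canister's underside, at the middle of the part of the bar to grip. Its x axis runs along the bar: 44 mm long, 12 mm wide, standing 33 mm above the cap's 14 mm high, 46 mm wide disc (bar top 11 mm above this point, disc 22 mm below it)
- canister_d: square white canister with a black T-bar screw cap; may be absent. Loose, about 0.3 kg, body 58 x 58 mm and 52 mm tall, 99 mm tall with its cap. Origin: centre of its underside, sides along x and y, z up. It can be lifted and carried by the cap's bar; the cap does not come off
- cap_d (a joint): angle of the cap of canister_d in its canister: 0 at the start, growing as the cap is turned clockwise seen from above. Loose caps turn at about 0.04 N m and stay where left. Tight ones break away at about 0.3 N m and stiffen by 1.6 N m per rad (0.85 N m at 0.35 rad); let go, they spring back to about 0.19 rad if turned farther than that. Nothing shows from outside which is which
- cap_d_grip (a point): on the axis of the cap of canister_d, 88 mm above the canister's underside, at the middle of the part of the bar to grip. Its x axis runs along the bar: 44 mm long, 12 mm wide, standing 33 mm above the cap's 14 mm high, 46 mm wide disc (bar top 11 mm above this point, disc 22 mm below it)

How it is judged:
On the way, in this order (a step that is already met when the one before it is completed fails the run):
1. the cover lies flat on the cork mat (horizontal distance between cover and mat below 0.06 m and height (world z) of cover below 0.008 m and angle between cover's own z axis and vertical below 0.05 rad and linear speed of cover below 0.03 m/s), for 0.2 s.
2. every cap has been turned clockwise, the canisters with loose caps stand in the rework tray and those with tight caps in the case, while the cover is still off (x of canister_a in the frame of tray between -0.075 and 0.075 m and y of canister_a in the frame of tray between -0.035 and 0.035 m and z of canister_a in the frame of tray between -0.002 and 0.011 m and angle between each of canister_a, canister_c, canister_b, canister_d's own z axis and vertical below 0.1 rad and linear speed of each of canister_a, canister_c below 0.03 m/s and x of canister_c in the frame of tray between -0.075 and 0.075 m and y of canister_c in the frame of tray between -0.035 and 0.035 m and z of canister_c in the frame of tray between -0.002 and 0.011 m and x of canister_b in the frame of case between -0.055 and 0.055 m and y of canister_b in the frame of case between -0.055 and 0.055 m and z of canister_b in the frame of case between 0 and 0.011 m and x of canister_d in the frame of case between -0.055 and 0.055 m and y of canister_d in the frame of case between -0.055 and 0.055 m and z of canister_d in the frame of case between 0 and 0.011 m and value of joint each of cap_a, cap_b, cap_c, cap_d above 0.08 rad and horizontal distance between cover and case above 0.12 m), for 0.2 s.
At the end, for the whole second after the job is handed in: The cover lies flat on the case's end walls, centred within 20 mm; every canister with a loose cap stands upright on the floor of the rework tray, every one with a tight cap stands in its cell of the case, and every cap stands at least 0.08 rad (5 degrees) clockwise of where it started (x of canister_a in the frame of tray between -0.075 and 0.075 m and y of canister_a in the frame of tray between -0.035 and 0.035 m and z of canister_a in the frame of tray between -0.002 and 0.011 m and angle between each of canister_a, canister_c, canister_b, canister_d's own z axis and vertical below 0.1 rad and linear speed of each of canister_a, canister_c below 0.03 m/s and x of canister_c in the frame of tray between -0.075 and 0.075 m and y of canister_c in the frame of tray between -0.035 and 0.035 m and z of canister_c in the frame of tray between -0.002 and 0.011 m and x of canister_b in the frame of case between -0.055 and 0.055 m and y of canister_b in the frame of case between -0.055 and 0.055 m and z of canister_b in the frame of case between 0 and 0.011 m and x of canister_d in the frame of case between -0.055 and 0.055 m and y of canister_d in the frame of case between -0.055 and 0.055 m and z of canister_d in the frame of case between 0 and 0.011 m and value of joint each of cap_a, cap_b, cap_c, cap_d above 0.08 rad and horizontal distance between cover and case below 0.02 m and z of cover in the frame of case between 0.105 and 0.113 m and angle between cover's own z axis and vertical below 0.04 rad and linear speed of cover below 0.02 m/s); the robot touches nothing.
It fails at once if a tight cap is turned by more than 0.7 rad (40 degrees) (value of joint any of cap_b, cap_d above 0.7 rad).
It fails at once if a bystander is moved by more than 30 mm (distance of any of spice, sugar, thermometer from where it was at the start of the episode above 0.03 m).
Of canister_a, canister_b, canister_c, canister_d only 3 to 4 are there at a start; the rules pass over those that are not, and their reading is None.
At some moment in a run one of cover may be knocked a few centimetres aside while the robot is not near it.
It also fails if it takes over 210 s, if anything falls off the work surface, if the arm or the gripper's body presses on something with over 40 N, if the wrist force passes 120 N, or if a joint passes its speed limit or range.

ROBOT

A 6-joint arm with a two-finger parallel gripper is mounted at the origin on a cart in front of the work surface, level with it; the furniture and walls round the work are solid. World frame = base frame: x ahead of the robot, y to its left, z up, the work surface at z = 0. Lengths are in m, angles in rad, forces in N, time in s.
With the tool pointing down it reaches from about 0.425 to 0.95 m from the base axis. Payload 3.5 kg.
Tool frame: the origin (TCP) lies on the centre line of the jaws, within the pads' length; the fingertips stand 25 mm ahead of it and the grasp point (between the pads) lies 6 mm ahead of it (ctrl.finger_overhang is the distance from the TCP to the fingertips, in m); z points along the fingers, y is the line along which they close (so a half turn about z gives the same grasp; the last joint's range is limited). The gripper opens to 85 mm and grips with 20 to 120 N. Pads are 22 mm wide; open, the fingers measure 114 mm over their backs; the gripper's body (76 mm by 85 mm) begins 54 mm behind the grasp point. The pads swing forward as they close: fully open they stand 13 mm farther back than shut.
Start: joints at [-1.469, 0.286, 1.577, -0, 1.279, -0.15], TCP at [0.168, -0.654, 0.225] pointing down, gripper open.
Joint ranges: [-2.77, 2.77], [-0.9, 2.22], [0.21, 2.48], [-1.53, 4.67], [0.24, 2.81], [-2.84, 2.84]. Speed limits (rad/s): [2.79, 2.79, 3.14, 3.14, 3.14, 3.14].

INTERFACE

Orientations are given as a unit quaternion [x, y, z, w].
In Python, from plant import get_state, imaging, job, ctrl gives the robot as it stands.
- The arm moves only by the tool jog_arm, never from a script. Its argument "increments" is a list of rows, each an object of numbers: "dx", "dy", "dz": the shift along the world's x, y, z each as a share of 12 cm, from -1 to 1; "ax", "ay", "az": the turn, a rotation vector about the world's x, y, z each as a share of pi/2 rad, from -1 to 1; "gripper": the gripper command: -1 is shut, 1 is fully open, values between are in proportion. A call has 1 to 10 rows; each row is the pose to reach, as a shift and turn from the pose commanded when the call began; what a row does not reach only later rows make up. A row lasts 1/10 s, in which the tool goes at most 50 mm and 8.59 degrees, less where a joint would pass 70% of its speed; a pose out of reach is approached as far as the arm can. A call with a number of a shift or a turn outside -1 to 1 is refused whole. A call with a gripper value outside its range is refused whole. The fingers move at their own pace and stop on an object; "force" is the grip in N (left out, the last holds). Time passes only in rows, so rows that repeat a pose let the fingers close. It gives the time, the measured TCP pose, the force, the opening and the grip force at its end, in the units of the state.
- get_state(): the state, without advancing time (a new reading comes with each control period).
- imaging.read_camera(name): name is "side" or "top" or "wrist"; returns a dict with "frame" (420x560x3 uint8, blue, green, red), "depth" (420x560 float32, m along the optical axis (not along the pixel's ray), 0 where there is no reading), "camera_matrix" (3x3 intrinsics, pixels), "dist" ([k1, k2, p1, p2, k3] as OpenCV has them; the pictures are not rectified), "extrinsics" (4x4, takes a point from camera to world coordinates); the wrist camera has in their place "mount" (4x4, takes a point from camera to tool coordinates, whose origin is the TCP and whose axes are the flange's). Camera axes: x right, y up, looking along -z (the intrinsics and any distortion apply to the point x, -y, -z); pixel columns grow to the right and rows downward; lengths in m; the calibration is good to about 2 mm. A picture is of the moment at which its call begins: read the wrist's pose just before it.
- job.sign_off(): hands the job in; it is judged then, once.
The state is a dict: "time": time; "qpos": joint angles; "dq": joint speeds; "joint_efforts": joint torques, N m; "eef_pos": TCP position; "tcp_rot": TCP orientation; "contact_force": force on the tool from outside, world axes, zero at the start; "wrist_torque": the same for the moment, N m; "opening": opening from 0.0 (shut) to 1.0 (fully open); "finger_force": force on a finger pad.
Only numpy, scipy, OpenCV 4.12 (cv2) and the standard library are available. Lean on these libraries where they do the work, as an engineer would, in place of code of your own. Each camera call takes 0.05 s, during which the arm holds its last target. There are 200 camera calls.

## Working session

There is one attempt and no reset: what is moved stays moved. The work goes in short steps, Python scripts to look and compute and a tool call to move; the robot and the scene stay as the last step left them, time stands still between calls to the robot, and variables do not carry over. Pictures are saved under pics/ and viewed, at most 14 in all, crops included, and the job is handed in when it is done.

Besides the shell and the picture viewer there is one more tool, called after "Call:" by a JSON object that holds its "fn" and its "kwargs", one argument or row to a line. jog_arm: Moves the arm, as the interface text tells. Shift numbers are shares of 12 cm and turn numbers shares of pi/2 rad, none past 1 either way. Its arguments: {"type":"object","properties":{"increments":{"type":"array"},"force":{"type":"number"}},"required":["increments"]}

```bash
ls; mkdir -p pics; cat > h.py <<'E'
import numpy as np, cv2
from plant import get_state, imaging, job, ctrl
from scipy.spatial.transform import Rotation as R
def cam(name):
    s=get_state(); c=imaging.read_camera(name)
    if 'extrinsics' in c: T=np.array(c['extrinsics'])
    else:
        W=np.eye(4); W[:3,:3]=R.from_quat(s['tcp_rot']).as_matrix(); W[:3,3]=s['eef_pos']
        T=W@np.array(c['mount'])
    c['T']=T; return c
def rays(c,uv):
    p=cv2.undistortPoints(np.array(uv,float).reshape(-1,1,2),np.array(c['camera_matrix']),np.array(c['dist'])).reshape(-1,2)
    d=np.c_[p[:,0],-p[:,1],-np.ones(len(p))]
    return c['T'][:3,3], d@c['T'][:3,:3].T
def onplane(c,uv,z):
    o,d=rays(c,uv); return o+d*((z-o[2])/d[:,2])[:,None]
def bydepth(c,uv):
    o,d=rays(c,uv); uv=np.array(uv).reshape(-1,2).astype(int)
    return o+d*c['depth'][uv[:,1],uv[:,0]][:,None]
E
python3 - <<'E'
from h import *
for n in ('top','side'):
    c=cam(n); cv2.imwrite(f'pics/{n}0.png',c['frame']); np.savez(f'{n}0.npz',**{k:np.array(v) for k,v in c.items()})
    print(n,c['T'][:3,3])
print(get_state())
E
```

```text
pics
top [ 0.34654456 -0.05273971  1.58929614]
side [-0.04084484 -1.15982485  0.87356023]
{'time': 0.1, 'qpos': array([-1.46899500e+00,  2.87146191e-01,  1.57801253e+00, -9.96326022e-06,
        1.27863570e+00, -1.50001308e-01]), 'dq': array([ 5.96748419e-04, -2.19979379e-03, -3.43463395e-03,  3.10518770e-04,
        1.15697103e-03,  4.07374111e-05]), 'joint_efforts': array([ 5.74995829e-04, -4.07297087e+01, -2.93700045e+01, -1.40719917e-04,
        3.37359008e-03,  1.00277896e-05]), 'eef_pos': array([ 0.16813926, -0.65309534,  0.22404923]), 'tcp_rot': array([ 9.92084111e-01,  1.25570318e-01,  2.17612251e-05, -1.10068159e-03]), 'contact_force': array([-0.23877168,  0.41863701, -0.61644868]), 'wrist_torque': array([0.02559428, 0.00420437, 0.072708  ]), 'finger_force': 0.0, 'opening': 0.9995992504200312}
```

View pics/top0.png

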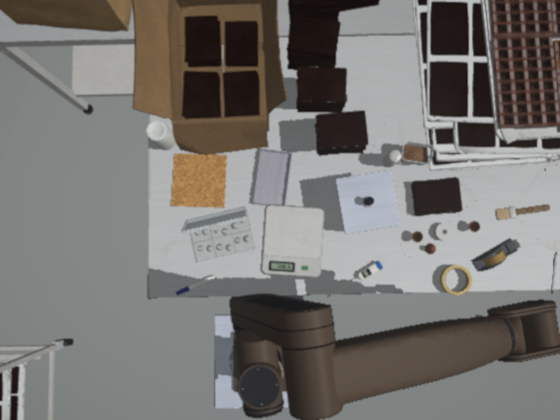

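View pics/side0.png

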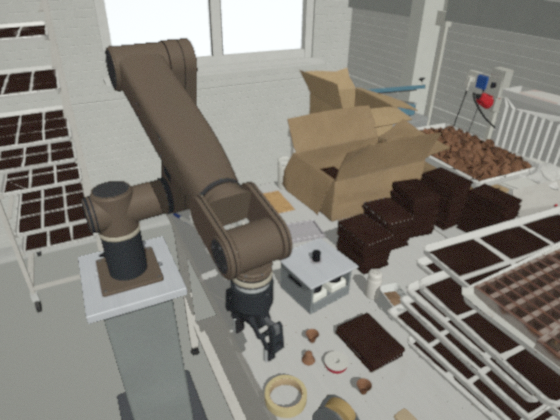

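The top view shows the cover with its knob at about (368,200), the cork mat at (199,181), the tray at (271,177), and the sugar and spice jars at (160,133) and (395,157). The thermometer lies at (195,285). In the side view the case and cover are at (318,265), with white canisters visible below the cover.

```bash
python3 - <<'E'
from h import *
c=dict(np.load('top0.npz')); f=c['frame']; hsv=cv2.cvtColor(f,cv2.COLOR_BGR2HSV)
print('px hsv cover',hsv[185,355],'tray',hsv[177,271],'table',hsv[230,340],'mat',hsv[181,199])
def rect(m,seed,z,name):
    n,l,s,ce=cv2.connectedComponentsWithStats(m.astype(np.uint8)); k=l[seed[1],seed[0]]
    if k==0: print(name,'none');return
    cn=max(cv2.findContours((l==k).astype(np.uint8),0,2)[0],key=cv2.contourArea).reshape(-1,2)
    P=onplane(c,cn,z)[:,:2].astype(np.float32)
    print(name,cv2.minAreaRect(P), 'depthz',bydepth(c,[seed])[0].round(3))
H,S,V=[hsv[...,i].astype(int) for i in range(3)]
box=np.zeros(H.shape,bool); box[140:225,160:240]=1
rect((H<25)&(S>90)&(V>100)&box,(199,181),.003,'mat')
o,d=rays(c,np.stack(np.meshgrid(np.arange(560),np.arange(420)),-1).reshape(-1,2))
Z=(o[2]+d[:,2]*c['depth'].reshape(-1)).reshape(420,560)
b=np.zeros(H.shape,bool); b[160:245,325:410]=1
rect((Z>.100)&(Z<.13)&b,(355,185),.115,'cover')
k=(Z>.138)&(V<90)&b; vv,uu=np.nonzero(k); print('knob',len(uu),onplane(c,[[uu.mean(),vv.mean()]],.149),np.median(Z[k]))
b=np.zeros(H.shape,bool); b[140:215,245:298]=1
t=b&(S>hsv[230,340][1]+12)
rect(t,(271,177),.016,'tray'); 
print(Z[140:215:6,271].round(3), Z[177,245:298:3].round(3))
E
```

```text
px hsv cover [109  23 187] tray [127  15 158] table [100   6 118] mat [ 16 133 169]
mat ((0.6043240427970886, 0.20571839809417725), (0.17782139778137207, 0.18248318135738373), 86.81706237792969) depthz [ 0.598  0.205 -0.001]
cover ((0.5056576132774353, -0.33971208333969116), (0.17591677606105804, 0.17611064016819), 7.863241195678711) depthz [ 0.557 -0.304  0.112]
knob 49 [[ 0.50362498 -0.33780046  0.149     ]] 0.14958390233620267
tray none
[-0.002  0.009  0.013  0.002  0.004  0.004  0.002  0.005  0.008  0.013
  0.001  0.053  0.049] [ 0.005 -0.003 -0.001 -0.     0.018  0.013  0.003  0.007 -0.001  0.002
  0.002  0.009  0.008  0.008  0.009  0.002  0.002 -0.   ]
```

Call:
{"fn": "jog_arm", "kwargs": {
  "increments": [
    {"dx":0.4,"dy":0.4,"az":-0.073},
    {"dx":0.8,"dy":0.75,"az":-0.073},
    {"dx":1,"dy":0.95,"az":-0.073},
    {"dx":1,"dy":0.95,"az":-0.073}
  ]
}}

```text
$.increments[0]: bad value
```

Call:
{"fn": "jog_arm", "kwargs": {
  "increments": [
    {"dx":0.35,"dy":0.35},
    {"dx":0.7,"dy":0.7},
    {"dx":1,"dy":0.95},
    {"dx":1,"dy":0.95}
  ]
}}

```text
$.increments[0]: bad value
```

Call:
{"fn": "jog_arm", "kwargs": {
  "increments": [
    {"dx":0.4,"dy":0.36},
    {"dx":0.8,"dy":0.72},
    {"dx":0.8,"dy":0.72},
    {"dx":0.8,"dy":0.72}
  ]
}}

```text
$.increments[0]: bad value
```

```bash
python3 - <<'E'
from h import *
s=get_state(); print(s['eef_pos'],s['tcp_rot'],s['time'])
c=cam('wrist'); cv2.imwrite('pics/w1.png',c['frame']); print(c['mount'])
f=c['frame']; v=cv2.cvtColor(f,cv2.COLOR_BGR2HSV)[...,2]
o,d=rays(c,np.stack(np.meshgrid(np.arange(560),np.arange(420)),-1).reshape(-1,2))
Z=(o[2]+d[:,2]*c['depth'].reshape(-1)).reshape(420,560); P=(o+d*c['depth'].reshape(-1,1)).reshape(420,560,3)
m=(Z>.140)&(Z<.160)&(c['depth']>0); m=cv2.morphologyEx(m.astype(np.uint8),cv2.MORPH_OPEN,np.ones((5,5)))
n,l,st,ce=cv2.connectedComponentsWithStats(m)
for i in range(1,n): 
  if st[i,4]>100: q=P[l==i]; print(st[i],q.mean(0),q.min(0),q.max(0))
E
```

```text
[ 0.16813926 -0.65309534  0.22404923] [ 9.92084111e-01  1.25570318e-01  2.17612251e-05 -1.10068159e-03] 0.1
[[-1.39578852e-04  9.48410751e-01  3.17044206e-01  8.03805073e-02]
 [ 9.99999831e-01 -4.63133407e-05  5.78792783e-04 -3.95880188e-04]
 [ 5.63616674e-04  3.17044234e-01 -9.48410584e-01 -1.48794256e-01]
 [ 0.00000000e+00  0.00000000e+00  0.00000000e+00  1.00000000e+00]]
```

View pics/w1.png

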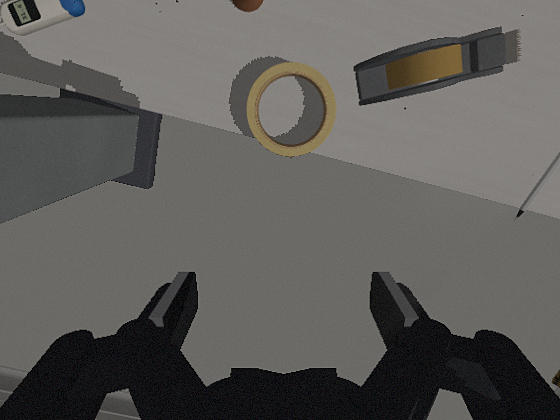

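The moves were refused, probably because each row needs every field. The picture is from the start pose: tape ring at (290,108), fingers at the bottom.

Call:
{"fn": "jog_arm", "kwargs": {
  "increments": [
    {"dx":0.4,"dy":0.4,"dz":0,"ax":0,"ay":0,"az":-0.073,"gripper":1},
    {"dx":0.8,"dy":0.75,"dz":0,"ax":0,"ay":0,"az":-0.073,"gripper":1},
    {"dx":1,"dy":0.95,"dz":0,"ax":0,"ay":0,"az":-0.073,"gripper":1},
    {"dx":1,"dy":0.95,"dz":0,"ax":0,"ay":0,"az":-0.073,"gripper":1}
  ]
}}

```text
time: 0.55
eef_pos: [0.291, -0.5364, 0.2249]
tcp_rot: [0.998, 0.07, 0.0, -0.001]
contact_force: [0.4, -0.0, 0.3]
opening: 0.999
finger_force: 0.0
```

Call:
{"fn": "jog_arm", "kwargs": {
  "increments": [
    {"dx":0.35,"dy":0.35,"dz":0,"ax":0,"ay":0,"az":0,"gripper":1},
    {"dx":0.7,"dy":0.7,"dz":0,"ax":0,"ay":0,"az":0,"gripper":1},
    {"dx":1,"dy":0.95,"dz":0,"ax":0,"ay":0,"az":0,"gripper":1},
    {"dx":1,"dy":0.95,"dz":0,"ax":0,"ay":0,"az":0,"gripper":1}
  ]
}}

```text
time: 0.95
eef_pos: [0.4105, -0.4229, 0.2252]
tcp_rot: [0.998, 0.07, 0.0, -0.0]
contact_force: [-0.1, 0.0, 0.1]
opening: 0.996
finger_force: 0.0
```

Call:
{"fn": "jog_arm", "kwargs": {
  "increments": [
    {"dx":0.4,"dy":0.36,"dz":0,"ax":0,"ay":0,"az":0,"gripper":1},
    {"dx":0.8,"dy":0.72,"dz":0,"ax":0,"ay":0,"az":0,"gripper":1},
    {"dx":0.8,"dy":0.72,"dz":0,"ax":0,"ay":0,"az":0,"gripper":1},
    {"dx":0.8,"dy":0.72,"dz":0,"ax":0,"ay":0,"az":0,"gripper":1}
  ]
}}

```text
time: 1.35
eef_pos: [0.506, -0.3375, 0.225]
tcp_rot: [0.998, 0.071, 0.0, -0.0]
contact_force: [-1.0, -0.3, 0.5]
opening: 1.002
finger_force: 0.0
```

```bash
cat > w.py <<'E'
from h import *
import sys
def full(c):
    o,d=rays(c,np.stack(np.meshgrid(np.arange(560),np.arange(420)),-1).reshape(-1,2))
    P=(o+d*c['depth'].reshape(-1,1)).reshape(420,560,3); P[c['depth']<=0]=np.nan; return P
def blobs(P,lo,hi,extra=True,mn=100,k=5):
    m=(P[...,2]>lo)&(P[...,2]<hi)&extra
    m=cv2.morphologyEx(m.astype(np.uint8),cv2.MORPH_OPEN,np.ones((k,k),np.uint8))
    n,l,st,ce=cv2.connectedComponentsWithStats(m)
    for i in range(1,n):
        if st[i,4]>mn:
            q=P[l==i]; r=cv2.minAreaRect(q[:,:2].astype(np.float32))
            print(st[i],'mean',q.mean(0).round(4),'rect',np.round(r[0],4),np.round(r[1],4),round(r[2],1))
def show(name):
    s=get_state(); print('tcp',np.round(s['eef_pos'],4),np.round(R.from_quat(s['tcp_rot']).as_matrix()[:,0],3),'t',s['time'],'F',np.round(s['contact_force'],1),'op',round(s['opening'],3))
    c=cam('wrist'); cv2.imwrite(f'pics/{name}.png',c['frame']); return c,full(c)
E
python3 - <<'E'
from w import *
c,P=show('w2'); blobs(P,.140,.160)
E
```

```text
tcp [ 0.506  -0.3375  0.225 ] [0.99  0.141 0.   ] t 1.35 F [-1.  -0.3  0.5] op 1.002
[271 206  32  31 801] mean [ 0.505  -0.34    0.1485] rect [ 0.504  -0.3401] [0.0242 0.0255] 3.6
```

Call:
{"fn": "jog_arm", "kwargs": {
  "increments": [
    {"dx":0,"dy":0,"dz":-0.25,"ax":0,"ay":0,"az":0,"gripper":0.2},
    {"dx":0,"dy":0,"dz":-0.5,"ax":0,"ay":0,"az":0,"gripper":0.2},
    {"dx":0,"dy":0,"dz":-0.65,"ax":0,"ay":0,"az":0,"gripper":0},
    {"dx":0,"dy":0,"dz":-0.65,"ax":0,"ay":0,"az":0,"gripper":0},
    {"dx":0,"dy":0,"dz":-0.65,"ax":0,"ay":0,"az":0,"gripper":-1},
    {"dx":0,"dy":0,"dz":-0.65,"ax":0,"ay":0,"az":0,"gripper":-1},
    {"dx":0,"dy":0,"dz":-0.65,"ax":0,"ay":0,"az":0,"gripper":-1},
    {"dx":0,"dy":0,"dz":-0.65,"ax":0,"ay":0,"az":0,"gripper":-1},
    {"dx":0,"dy":0,"dz":-0.65,"ax":0,"ay":0,"az":0,"gripper":-1}
  ],
  "force": 50
}}

```text
time: 2.3
eef_pos: [0.5045, -0.3395, 0.1481]
tcp_rot: [0.998, 0.069, 0.0, 0.0]
contact_force: [0.4, 0.0, -0.5]
opening: -0.0
finger_force: 0.0
```

```bash
python3 - <<'E'
from w import *
print(ctrl.finger_overhang)
c,P=show('w3'); blobs(P,.140,.160); blobs(P,.11,.12)
E
```

```text
0.025
tcp [ 0.5045 -0.3395  0.1481] [0.991 0.137 0.001] t 2.3 F [ 0.4  0.  -0.5] op -0.0
[263 242  45  27 782] mean [ 0.5114 -0.3393  0.1477] rect [ 0.5097 -0.3392] [0.0134 0.0247] 8.3
[  133   101   305   228 53963] mean [ 0.5321 -0.3361  0.1152] rect [ 0.5134 -0.3387] [0.156 0.176] 7.8
```

View pics/w3.png

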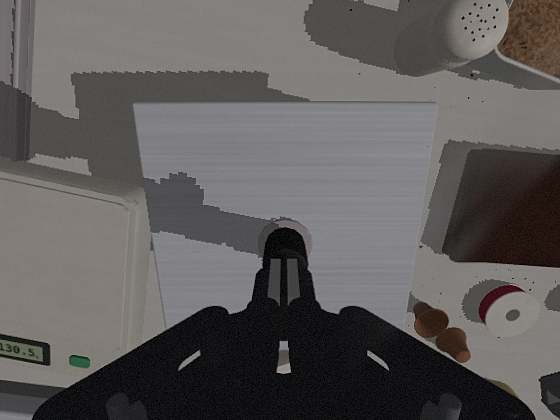

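```bash
python3 - <<'E'
from w import *
c,P=show('w3b')
def proj(p):
    q=np.linalg.inv(c['T'])@np.r_[p,1]; q=q[:3]*[1,-1,-1]
    return cv2.projectPoints(q.reshape(1,1,3),np.zeros(3),np.zeros(3),np.array(c['camera_matrix']),np.array(c['dist']))[0].ravel().round(), q[2].round(3)
t=np.array(get_state()['eef_pos'])
for dz in (0.02,0,-.006,-.025): print('tool',dz,proj(t+[0,0,dz]))
print('knob top',proj([.504,-.3396,.149]),'base',proj([.504,-.3396,.115]))
for v in range(205,330,8): print(v,c['depth'][v,[262,270,278,285,292,300,308]].round(3),P[v,285].round(3))
E
```

```text
tcp [ 0.5044 -0.3394  0.1479] [0.991 0.137 0.001] t 2.35 F [ 0.1 -0.3 -0.2] op 0.002
tool 0.02 (array([284., 286.]), np.float64(0.148))
tool 0 (array([284., 266.]), np.float64(0.167))
tool -0.006 (array([284., 261.]), np.float64(0.172))
tool -0.025 (array([284., 247.]), np.float64(0.191))
knob top (array([284., 268.]), np.float64(0.166)) base (array([284., 242.]), np.float64(0.198))
205 [0.19  0.191 0.19  0.189 0.19  0.188 0.189] [ 0.53  -0.337  0.116]
213 [0.192 0.191 0.192 0.191 0.191 0.19  0.191] [ 0.524 -0.337  0.116]
221 [0.194 0.193 0.19  0.19  0.19  0.193 0.193] [ 0.52  -0.338  0.118]
229 [0.194 0.191 0.189 0.188 0.191 0.191 0.194] [ 0.516 -0.339  0.121]
237 [0.192 0.186 0.178 0.175 0.178 0.187 0.194] [ 0.516 -0.338  0.135]
245 [0.195 0.174 0.167 0.165 0.168 0.174 0.196] [ 0.516 -0.338  0.146]
253 [0.198 0.165 0.163 0.162 0.162 0.164 0.196] [ 0.513 -0.339  0.15 ]
261 [0.203 0.163 0.151 0.151 0.152 0.165 0.202] [ 0.514 -0.339  0.161]
269 [0.152 0.144 0.144 0.144 0.144 0.151 0.203] [ 0.514 -0.339  0.169]
277 [0.145 0.137 0.138 0.136 0.134 0.145 0.145] [ 0.515 -0.338  0.177]
285 [0.137 0.129 0.131 0.13  0.131 0.139 0.137] [ 0.514 -0.338  0.183]
293 [0.132 0.125 0.125 0.124 0.124 0.131 0.131] [ 0.514 -0.338  0.189]
301 [0.115 0.118 0.123 0.123 0.118 0.115 0.116] [ 0.512 -0.339  0.191]
309 [0.113 0.114 0.114 0.123 0.114 0.113 0.113] [ 0.509 -0.339  0.192]
317 [0.    0.109 0.114 0.126 0.109 0.108 0.109] [ 0.504 -0.34   0.191]
325 [0.104 0.104 0.115 0.126 0.104 0.105 0.104] [ 0.5   -0.34   0.192]
```

```bash
python3 - <<'E'
from w import *
c=cam('side'); a=cv2.resize(c['frame'][190:330,230:400],None,fx=4,fy=4,interpolation=cv2.INTER_CUBIC)[:560,:680]
cv2.imwrite('pics/s3.png',a)
E
```

```text
(no output)
```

View pics/s3.png

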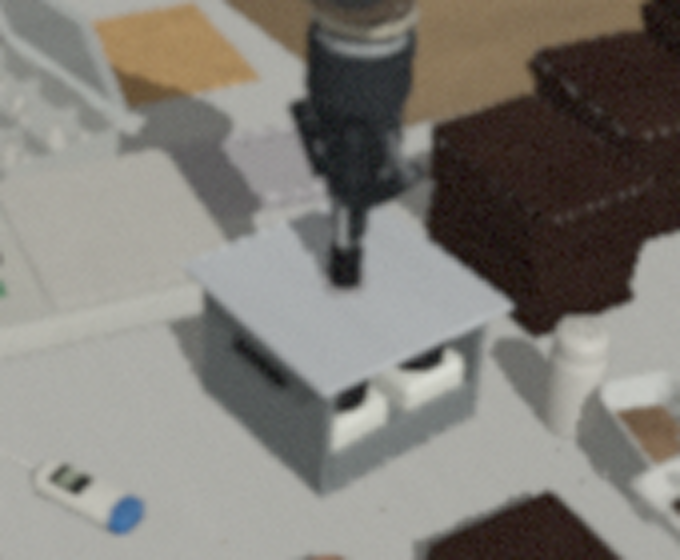

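The crop shows the shut fingers resting just above the knob at (345,265), so the tips did not reach as far as stated. I'll open to half and measure where the tips really are. It also shows the tall end wall facing the robot (world -x), with canisters visible through the -y opening.

Call:
{"fn": "jog_arm", "kwargs": {
  "increments": [
    {"dx":0,"dy":0,"dz":0,"ax":0,"ay":0,"az":0,"gripper":0.2},
    {"dx":0,"dy":0,"dz":0,"ax":0,"ay":0,"az":0,"gripper":0.2},
    {"dx":0,"dy":0,"dz":0,"ax":0,"ay":0,"az":0,"gripper":0.2},
    {"dx":0,"dy":0,"dz":0,"ax":0,"ay":0,"az":0,"gripper":0.2}
  ]
}}

```text
time: 2.85
eef_pos: [0.5042, -0.3393, 0.1473]
tcp_rot: [0.998, 0.069, -0.0, -0.0]
contact_force: [-0.1, -0.1, -0.3]
opening: 0.6
finger_force: 0.0
```

```bash
python3 - <<'E'
from w import *
c,P=show('w4')
m=(c['depth']>0)&(c['depth']<.2)&(P[...,2]>.121)&(np.arange(420)[:,None]>200)
for u in range(200,375,8):
    v=np.nonzero(m[:,u])[0]
    if len(v): print(u,v[0],P[v[0]+2,u].round(3),P[v[0]+20,u].round(3))
E
```

```text
tcp [ 0.5042 -0.3393  0.1473] [ 0.991  0.137 -0.   ] t 2.85 F [-0.1 -0.1 -0.3] op 0.6
200 280 [ 0.504 -0.3    0.173] [ 0.505 -0.304  0.188]
208 272 [ 0.504 -0.302  0.165] [ 0.509 -0.307  0.187]
216 269 [ 0.51  -0.306  0.171] [ 0.509 -0.309  0.185]
224 262 [ 0.509 -0.309  0.162] [ 0.509 -0.312  0.179]
232 262 [ 0.509 -0.312  0.161] [ 0.5   -0.313  0.163]
240 368 [ 0.511 -0.325  0.227] [ 0.512 -0.326  0.234]
248 368 [ 0.511 -0.328  0.227] [ 0.513 -0.328  0.234]
256 368 [ 0.511 -0.33   0.227] [ 0.514 -0.33   0.235]
264 252 [ 0.504 -0.327  0.135] [ 0.499 -0.329  0.148]
272 234 [ 0.511 -0.331  0.124] [ 0.511 -0.332  0.149]
280 231 [ 0.515 -0.335  0.127] [ 0.514 -0.336  0.149]
288 230 [ 0.516 -0.34   0.125] [ 0.514 -0.34   0.148]
296 232 [ 0.515 -0.345  0.126] [ 0.514 -0.344  0.149]
304 242 [ 0.511 -0.351  0.129] [ 0.509 -0.349  0.15 ]
312 368 [ 0.513 -0.346  0.226] [ 0.515 -0.345  0.234]
320 368 [ 0.515 -0.348  0.227] [ 0.515 -0.348  0.234]
328 368 [ 0.514 -0.351  0.226] [ 0.516 -0.35   0.234]
336 262 [ 0.517 -0.363  0.163] [ 0.509 -0.365  0.165]
344 262 [ 0.518 -0.367  0.163] [ 0.517 -0.364  0.18 ]
352 271 [ 0.518 -0.369  0.172] [ 0.517 -0.366  0.186]
360 273 [ 0.515 -0.375  0.167] [ 0.518 -0.369  0.188]
368 282 [ 0.515 -0.377  0.175] [ 0.519 -0.37   0.195]
```

View pics/w4.png

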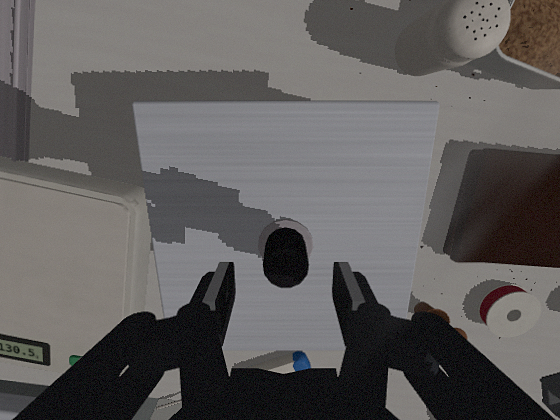

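The knob at (286,255) is centred between the open fingers, whose tips are at (232,262) and (336,262). They stand about 13 mm above the reported TCP, so the stated overhang is about 30 mm out. I'll go 32 mm lower and grip.

Call:
{"fn": "jog_arm", "kwargs": {
  "increments": [
    {"dx":0,"dy":0,"dz":-0.14,"ax":0,"ay":0,"az":0,"gripper":0.2},
    {"dx":0,"dy":0,"dz":-0.27,"ax":0,"ay":0,"az":0,"gripper":0.2},
    {"dx":0,"dy":0,"dz":-0.27,"ax":0,"ay":0,"az":0,"gripper":-1},
    {"dx":0,"dy":0,"dz":-0.27,"ax":0,"ay":0,"az":0,"gripper":-1},
    {"dx":0,"dy":0,"dz":-0.27,"ax":0,"ay":0,"az":0,"gripper":-1},
    {"dx":0,"dy":0,"dz":-0.27,"ax":0,"ay":0,"az":0,"gripper":-1},
    {"dx":0,"dy":0,"dz":-0.27,"ax":0,"ay":0,"az":0,"gripper":-1}
  ],
  "force": 60
}}

```text
time: 3.6
eef_pos: [0.5042, -0.3392, 0.115]
tcp_rot: [0.998, 0.069, 0.0, 0.0]
contact_force: [-0.3, -0.8, -3.3]
opening: 0.287
finger_force: 58.9
```

Call:
{"fn": "jog_arm", "kwargs": {
  "increments": [
    {"dx":0,"dy":0,"dz":0.1,"ax":0,"ay":0,"az":0,"gripper":-1},
    {"dx":0,"dy":0,"dz":0.3,"ax":0,"ay":0,"az":0,"gripper":-1},
    {"dx":0,"dy":0,"dz":0.6,"ax":0,"ay":0,"az":0,"gripper":-1},
    {"dx":0,"dy":0,"dz":0.6,"ax":0,"ay":0,"az":0,"gripper":-1}
  ]
}}

```text
time: 4.0
eef_pos: [0.5072, -0.342, 0.1948]
tcp_rot: [0.998, 0.069, 0.005, 0.005]
contact_force: [0.6, -0.9, -0.9]
opening: 0.283
finger_force: 59.2
```

```bash
python3 - <<'E'
from w import *
s=get_state(); print(s['contact_force'],s['opening'],s['eef_pos'])
c=dict(np.load('top0.npz')); P=full(c)
b=np.zeros((420,560),bool); b[140:290,165:330]=1
print('tallest near path'); blobs(P,.03,.3,b,20,3)
E
```

```text
[ 0.63684229 -0.90587911 -0.86904605] 0.28280734050477996 [ 0.50717097 -0.34197382  0.19478408]
tallest near path
[165 140   8   8  49] mean [0.7182 0.2972 0.0576] rect [0.7177 0.2968] [0.0072 0.0329] 41.2
[ 176  140   92   15 1004] mean [0.6991 0.1256 0.0885] rect [0.6958 0.1157] [0.035  0.2917] 0.8
[317 140  13  13 169] mean [ 0.6862 -0.2085  0.1025] rect [ 0.6877 -0.2114] [0.0489 0.0281] 79.9
[ 261  204   63   73 4004] mean [ 0.3915 -0.104   0.0445] rect [ 0.3916 -0.1047] [0.1942 0.229 ] 84.9
[181 206  65  28 912] mean [0.4567 0.1393 0.1228] rect [0.4568 0.1399] [0.0636 0.2011] 12.4
```

```bash
python3 - <<'E'
from w import *
c=dict(np.load('top0.npz')); P=full(c); b=np.zeros((420,560),bool); b[140:290,165:330]=1
X,Y,Z=P[...,0],P[...,1],P[...,2]
m=b&(Z>.02)&(Y>.03)&(Y<.3)&(X<.6); print('lid',X[m].max(),Z[m].max(),Y[m].min(),Y[m].max())
for zz in (.02,.05,.1,.15): 
    k=m&(Z>zz); print(zz,X[k].max().round(3), end=' ; ')
m=(Z>.02)&(Y>.1)&(Y<.32)&(X>.6)&(X<.85); print('carton',X[m].min(),[ (y,X[m&(abs(Y-y)<.02)].min().round(3)) for y in (.12,.16,.2,.24,.28)])
E
```

```text
lid 0.5056972188008916 0.1725707159191261 0.032542368104194024 0.2560309892649451
0.02 0.506 ; 0.05 0.502 ; 0.1 0.487 ; 0.15 0.467 ; carton 0.6776147295533277 [(0.12, np.float64(0.682)), (0.16, np.float64(0.678)), (0.2, np.float64(0.68)), (0.24, np.float64(0.688)), (0.28, np.float64(0.7))]
```

Call:
{"fn": "jog_arm", "kwargs": {
  "increments": [
    {"dx":0.07,"dy":0.2,"dz":0,"ax":0,"ay":0,"az":-0.03,"gripper":-1},
    {"dx":0.15,"dy":0.45,"dz":0,"ax":0,"ay":0,"az":-0.06,"gripper":-1},
    {"dx":0.25,"dy":0.7,"dz":0,"ax":0,"ay":0,"az":-0.1,"gripper":-1},
    {"dx":0.32,"dy":0.95,"dz":0,"ax":0,"ay":0,"az":-0.122,"gripper":-1}
  ]
}}

```text
time: 4.4
eef_pos: [0.5428, -0.2242, 0.1867]
tcp_rot: [1.0, -0.028, 0.0, -0.0]
contact_force: [0.1, 0.0, -2.4]
opening: 0.289
finger_force: 59.3
```

Call:
{"fn": "jog_arm", "kwargs": {
  "increments": [
    {"dx":0.06,"dy":0.25,"dz":0,"ax":0,"ay":0,"az":0,"gripper":-1},
    {"dx":0.12,"dy":0.5,"dz":0,"ax":0,"ay":0,"az":0,"gripper":-1},
    {"dx":0.18,"dy":0.75,"dz":0,"ax":0,"ay":0,"az":0,"gripper":-1},
    {"dx":0.24,"dy":1,"dz":0,"ax":0,"ay":0,"az":0,"gripper":-1}
  ]
}}

```text
time: 4.8
eef_pos: [0.5713, -0.1039, 0.1867]
tcp_rot: [1.0, -0.027, -0.0, -0.0]
contact_force: [0.6, 0.3, -2.1]
opening: 0.285
finger_force: 59.3
```

Call:
{"fn": "jog_arm", "kwargs": {
  "increments": [
    {"dx":0.06,"dy":0.25,"dz":0,"ax":0,"ay":0,"az":0,"gripper":-1},
    {"dx":0.12,"dy":0.5,"dz":0,"ax":0,"ay":0,"az":0,"gripper":-1},
    {"dx":0.18,"dy":0.75,"dz":0,"ax":0,"ay":0,"az":0,"gripper":-1},
    {"dx":0.24,"dy":1,"dz":0,"ax":0,"ay":0,"az":0,"gripper":-1}
  ]
}}

```text
time: 5.2
eef_pos: [0.6001, 0.016, 0.1867]
tcp_rot: [1.0, -0.027, -0.0, -0.0]
contact_force: [-0.5, -0.5, -2.4]
opening: 0.286
finger_force: 59.3
```

Call:
{"fn": "jog_arm", "kwargs": {
  "increments": [
    {"dx":0,"dy":0.25,"dz":0,"ax":0,"ay":0,"az":0,"gripper":-1},
    {"dx":0,"dy":0.5,"dz":0,"ax":0,"ay":0,"az":0,"gripper":-1},
    {"dx":0,"dy":0.7,"dz":0,"ax":0,"ay":0,"az":0,"gripper":-1},
    {"dx":0,"dy":0.8,"dz":0,"ax":0,"ay":0,"az":0,"gripper":-1}
  ]
}}

```text
time: 5.6
eef_pos: [0.5997, 0.1127, 0.1866]
tcp_rot: [1.0, -0.026, -0.0, -0.0]
contact_force: [-0.6, -0.4, -2.5]
opening: 0.29
finger_force: 59.4
```

Call:
{"fn": "jog_arm", "kwargs": {
  "increments": [
    {"dx":0,"dy":0.2,"dz":0,"ax":0,"ay":0,"az":0,"gripper":-1},
    {"dx":0,"dy":0.45,"dz":0,"ax":0,"ay":0,"az":0,"gripper":-1},
    {"dx":0,"dy":0.65,"dz":0,"ax":0,"ay":0,"az":0,"gripper":-1},
    {"dx":0,"dy":0.78,"dz":0,"ax":0,"ay":0,"az":0,"gripper":-1},
    {"dx":0,"dy":0.79,"dz":0,"ax":0,"ay":0,"az":0,"gripper":-1},
    {"dx":0,"dy":0.79,"dz":0,"ax":0,"ay":0,"az":0,"gripper":-1}
  ]
}}

```text
time: 6.2
eef_pos: [0.6002, 0.2049, 0.1867]
tcp_rot: [1.0, -0.027, -0.0, 0.0]
contact_force: [0.5, 0.6, -2.8]
opening: 0.284
finger_force: 59.4
```

```bash
python3 - <<'E'
from w import *
c,P=show('w5')
X,Y,Z=P[...,0],P[...,1],P[...,2]
m=c['depth']>.0
b=np.zeros((420,560),bool); b[0:330]=1
print('cover'); blobs(P,.18,.205,m&b)
# carton points just ahead of cover
k=m&(Z>.02)&(Z<.15)&(X>.6)&(X<.8)&(Y>.1)&(Y<.31); print(k.sum(), X[k].min() if k.any() else 0)
E
```

```text
tcp [0.6002 0.2049 0.1867] [ 0.999 -0.054 -0.   ] t 6.2 F [ 0.5  0.6 -2.8] op 0.284
cover
[   94    95   380   234 68900] mean [0.6405 0.2027 0.1892] rect [0.6239 0.2039] [0.1767 0.1292] 86.9
[257 319  16  11 128] mean [0.5632 0.2186 0.1889] rect [0.5637 0.2181] [0.0089 0.0084] 86.0
[295 319  16  11 128] mean [0.562  0.1953 0.189 ] rect [0.5626 0.1959] [0.0089 0.0081] 89.5
23386 0.6886706440038217
```

View pics/w5.png

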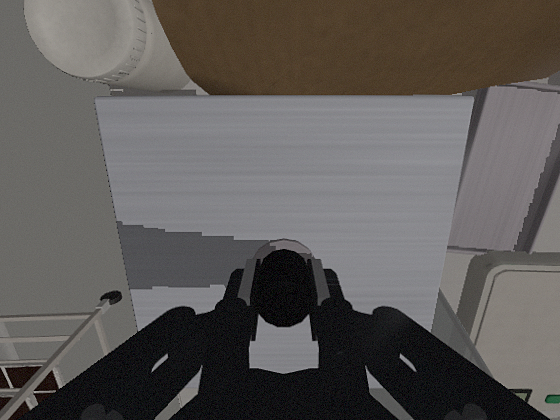

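The cover is held level, with its far edge at row 95 close to the carton flap. I'll shift back 3 mm and lower it.

Call:
{"fn": "jog_arm", "kwargs": {
  "increments": [
    {"dx":-0.025,"dy":0,"dz":-0.2,"ax":0,"ay":0,"az":0,"gripper":-1},
    {"dx":-0.025,"dy":0,"dz":-0.4,"ax":0,"ay":0,"az":0,"gripper":-1},
    {"dx":-0.025,"dy":0,"dz":-0.6,"ax":0,"ay":0,"az":0,"gripper":-1},
    {"dx":-0.025,"dy":0,"dz":-0.8,"ax":0,"ay":0,"az":0,"gripper":-1},
    {"dx":-0.025,"dy":0,"dz":-1,"ax":0,"ay":0,"az":0,"gripper":-1}
  ]
}}

```text
time: 6.75
eef_pos: [0.5975, 0.2039, 0.0662]
tcp_rot: [1.0, -0.028, 0.0, 0.0]
contact_force: [1.0, 0.3, -2.0]
opening: 0.285
finger_force: 59.4
```

Call:
{"fn": "jog_arm", "kwargs": {
  "increments": [
    {"dx":0,"dy":0,"dz":-0.15,"ax":0,"ay":0,"az":0,"gripper":-1},
    {"dx":0,"dy":0,"dz":-0.3,"ax":0,"ay":0,"az":0,"gripper":-1},
    {"dx":0,"dy":0,"dz":-0.4,"ax":0,"ay":0,"az":0,"gripper":-1},
    {"dx":0,"dy":0,"dz":-0.45,"ax":0,"ay":0,"az":0,"gripper":-1},
    {"dx":0,"dy":0,"dz":-0.47,"ax":0,"ay":0,"az":0,"gripper":-1},
    {"dx":0,"dy":0,"dz":-0.475,"ax":0,"ay":0,"az":0,"gripper":-1}
  ]
}}

```text
time: 7.35
eef_pos: [0.5977, 0.2055, 0.0104]
tcp_rot: [1.0, -0.027, 0.0, -0.0]
contact_force: [-0.1, 0.2, -2.5]
opening: 0.288
finger_force: 59.4
```

Call:
{"fn": "jog_arm", "kwargs": {
  "increments": [
    {"dx":0,"dy":0,"dz":-0.008,"ax":0,"ay":0,"az":0,"gripper":-1},
    {"dx":0,"dy":0,"dz":-0.016,"ax":0,"ay":0,"az":0,"gripper":-1},
    {"dx":0,"dy":0,"dz":-0.016,"ax":0,"ay":0,"az":0,"gripper":-1}
  ]
}}

```text
time: 7.65
eef_pos: [0.5974, 0.2056, 0.0085]
tcp_rot: [1.0, -0.027, 0.0, -0.0]
contact_force: [-0.3, 0.3, -3.0]
opening: 0.291
finger_force: 59.4
```

Call:
{"fn": "jog_arm", "kwargs": {
  "increments": [
    {"dx":0,"dy":0,"dz":0,"ax":0,"ay":0,"az":0,"gripper":0.2},
    {"dx":0,"dy":0,"dz":0,"ax":0,"ay":0,"az":0,"gripper":0.2},
    {"dx":0,"dy":0,"dz":0,"ax":0,"ay":0,"az":0,"gripper":0.2},
    {"dx":0,"dy":0,"dz":0.1,"ax":0,"ay":0,"az":0,"gripper":0.2},
    {"dx":0,"dy":0,"dz":0.4,"ax":0,"ay":0,"az":0,"gripper":0.2},
    {"dx":0,"dy":0,"dz":0.7,"ax":0,"ay":0,"az":0,"gripper":0.2},
    {"dx":0,"dy":0,"dz":1,"ax":0,"ay":0,"az":0,"gripper":0.2},
    {"dx":0,"dy":0,"dz":1,"ax":0,"ay":0,"az":0,"gripper":0.2}
  ]
}}

```text
time: 8.45
eef_pos: [0.6017, 0.2064, 0.1366]
tcp_rot: [1.0, -0.027, 0.007, -0.001]
contact_force: [-0.2, 0.1, 1.1]
opening: 0.598
finger_force: 0.0
```

```bash
python3 - <<'E'
from w import *
c,P=show('w6'); blobs(P,.002,.016); blobs(P,.035,.055)
E
```

```text
tcp [0.6017 0.2064 0.1366] [ 0.998 -0.054  0.014] t 8.45 F [-0.2  0.1  1.1] op 0.598
[  461    83    99   196 13060] mean [ 0.5947 -0.0244  0.0059] rect [ 0.6023 -0.0376] [0.1071 0.1838] 83.4
[  185   106   199   182 29545] mean [0.608  0.2072 0.0091] rect [0.5994 0.2068] [0.1794 0.18  ] 86.9
[494 287  10  21 111] mean [ 0.4881 -0.0133  0.013 ] rect [ 0.4887 -0.0139] [0.0043 0.0254] 85.2
[387 292  54  17 436] mean [0.4873 0.0743 0.0091] rect [0.4871 0.0743] [0.0028 0.0582] 11.4
[260 316  78  23 611] mean [0.4603 0.1971 0.0092] rect [0.4603 0.1981] [0.0031 0.087 ] 11.1
[132  65  30  26 334] mean [0.7125 0.3001 0.0457] rect [0.7118 0.3023] [0.004  0.0298] 29.9
[271 202  29  30 686] mean [0.5992 0.2056 0.0426] rect [0.5982 0.2056] [0.0241 0.0248] 39.6
[ 508  293   52  127 4488] mean [ 0.4406 -0.0403  0.0462] rect [ 0.426  -0.0406] [0.161  0.0531] 10.8
[431 303  31  16 344] mean [0.5009 0.0595 0.0475] rect [0.5004 0.061 ] [0.0063 0.0261] 10.5
[ 254  329   89   31 1242] mean [0.4709 0.2    0.0481] rect [0.4709 0.2007] [0.0071 0.0882] 12.0
```

Call:
{"fn": "jog_arm", "kwargs": {
  "increments": [
    {"dx":0,"dy":-0.2,"dz":0.3,"ax":0,"ay":0,"az":0.02,"gripper":0.2},
    {"dx":-0.1,"dy":-0.5,"dz":0.6,"ax":0,"ay":0,"az":0.05,"gripper":0.2},
    {"dx":-0.2,"dy":-0.8,"dz":0.9,"ax":0,"ay":0,"az":0.08,"gripper":0.2},
    {"dx":-0.25,"dy":-1,"dz":1,"ax":0,"ay":0,"az":0.1,"gripper":0.2}
  ]
}}

```text
time: 8.9
eef_pos: [0.5674, 0.0841, 0.2511]
tcp_rot: [0.999, 0.052, 0.002, 0.0]
contact_force: [0.7, 0.2, 1.3]
opening: 0.603
finger_force: 0.0
```

Call:
{"fn": "jog_arm", "kwargs": {
  "increments": [
    {"dx":-0.08,"dy":-0.3,"dz":0,"ax":0,"ay":0,"az":0.02,"gripper":0.2},
    {"dx":-0.16,"dy":-0.6,"dz":0,"ax":0,"ay":0,"az":0.022,"gripper":0.2},
    {"dx":-0.25,"dy":-1,"dz":0,"ax":0,"ay":0,"az":0.022,"gripper":0.2},
    {"dx":-0.25,"dy":-1,"dz":0,"ax":0,"ay":0,"az":0.022,"gripper":0.2}
  ]
}}

```text
time: 9.3
eef_pos: [0.5357, -0.0388, 0.2469]
tcp_rot: [0.998, 0.066, -0.001, 0.001]
contact_force: [-0.2, -0.7, -0.6]
opening: 0.606
finger_force: 0.0
```

```bash
python3 - <<'E'
from w import *
c,P=show('w7'); blobs(P,.003,.025,True,1000)
np.savez('w7.npz',P=P)
E
```

```text
tcp [ 0.5357 -0.0388  0.2469] [ 0.991  0.131 -0.003] t 9.3 F [-0.2 -0.7 -0.6] op 0.606
[  234    27   130   179 14699] mean [ 0.6093 -0.0439  0.0069] rect [ 0.6015 -0.0435] [0.1105 0.1915] 81.3
[   28    29   155   171 20410] mean [0.5836 0.1874 0.0093] rect [0.5778 0.1914] [0.1829 0.1786] 87.0
[ 455  242   41   38 1376] mean [ 0.4514 -0.3275  0.0095] rect [ 0.4543 -0.3194] [0.0533 0.0515] 10.5
```

Call:
{"fn": "jog_arm", "kwargs": {
  "increments": [
    {"dx":-0.08,"dy":-0.3,"dz":0,"ax":0,"ay":0,"az":0,"gripper":0.2},
    {"dx":-0.16,"dy":-0.6,"dz":0,"ax":0,"ay":0,"az":0,"gripper":0.2},
    {"dx":-0.25,"dy":-1,"dz":0,"ax":0,"ay":0,"az":0,"gripper":0.2},
    {"dx":-0.25,"dy":-1,"dz":0,"ax":0,"ay":0,"az":0,"gripper":0.2}
  ]
}}

```text
time: 9.75
eef_pos: [0.5063, -0.1576, 0.2473]
tcp_rot: [0.998, 0.066, -0.001, 0.0]
contact_force: [0.6, 0.4, -0.1]
opening: 0.601
finger_force: 0.0
```

Call:
{"fn": "jog_arm", "kwargs": {
  "increments": [
    {"dx":-0.05,"dy":-0.3,"dz":0,"ax":0,"ay":0,"az":0,"gripper":0.2},
    {"dx":-0.1,"dy":-0.6,"dz":0,"ax":0,"ay":0,"az":0,"gripper":0.2},
    {"dx":-0.2,"dy":-1,"dz":0,"ax":0,"ay":0,"az":0,"gripper":0.2},
    {"dx":-0.2,"dy":-1,"dz":0,"ax":0,"ay":0,"az":0,"gripper":0.2},
    {"dx":-0.2,"dy":-1,"dz":0,"ax":0,"ay":0,"az":0,"gripper":0.2}
  ]
}}

```text
time: 10.25
eef_pos: [0.4834, -0.2738, 0.2471]
tcp_rot: [0.998, 0.068, -0.0, -0.001]
contact_force: [0.7, 0.5, -0.7]
opening: 0.603
finger_force: 0.0
```

```bash
python3 - <<'E'
from w import *
c,P=show('w8'); np.savez('w8.npz',P=P)
b=np.zeros((420,560),bool); b[0:300]=1
print('bars'); blobs(P,.096,.118,b,60,3); print('discs'); blobs(P,.066,.08,b,60,3); print('bodies'); blobs(P,.05,.062,b,200,3)
E
```

```text
tcp [ 0.4834 -0.2738  0.2471] [ 0.991  0.136 -0.001] t 10.25 F [ 0.7  0.5 -0.7] op 0.603
bars
[ 279  102  164   14 1498] mean [ 0.5759 -0.33    0.1088] rect [ 0.5761 -0.3307] [0.0086 0.1473] 9.5
[383 122  29  47 677] mean [ 0.5484 -0.3726  0.1039] rect [ 0.5476 -0.3735] [0.0124 0.0443] 82.3
[307 125  21  47 595] mean [ 0.5355 -0.2982  0.1048] rect [ 0.5348 -0.2987] [0.0437 0.0124] 23.4
[378 201  25  41 536] mean [ 0.4727 -0.3857  0.1038] rect [ 0.4716 -0.3867] [0.0119 0.044 ] 82.9
[ 284  247  140   15 1566] mean [ 0.432  -0.3542  0.1061] rect [ 0.4306 -0.3551] [0.0092 0.1469] 9.6
discs
[453  22  24  46 391] mean [ 0.6458 -0.4238  0.0719] rect [ 0.6468 -0.4278] [0.0417 0.019 ] 29.6
[364 120  29  44 730] mean [ 0.5499 -0.3621  0.0723] rect [ 0.5487 -0.3616] [0.0208 0.0462] 85.0
[315 122  22  40 441] mean [ 0.5417 -0.312   0.072 ] rect [ 0.5422 -0.3125] [0.0434 0.0162] 27.9
[292 126  22  41 562] mean [ 0.5303 -0.2864  0.0721] rect [ 0.5298 -0.285 ] [0.043  0.0179] 23.1
[401 139   9  18  66] mean [ 0.5453 -0.3947  0.0717] rect [ 0.5455 -0.3948] [0.0057 0.0188] 81.5
[361 191  31  39 656] mean [ 0.4752 -0.3758  0.0722] rect [ 0.4749 -0.3756] [0.0232 0.0473] 75.4
[284 237  95   7 444] mean [ 0.431  -0.336   0.0731] rect [ 0.431  -0.3367] [0.0023 0.1106] 10.0
bodies
[444  29  14  39 217] mean [ 0.6462 -0.4201  0.056 ] rect [ 0.6471 -0.4218] [0.0367 0.0104] 22.1
[498  55  62  31 292] mean [ 0.6389 -0.5038  0.0593] rect [ 0.6383 -0.5064] [0.0767 0.0054] 77.6
[356 115  53  52 794] mean [ 0.5522 -0.3598  0.0566] rect [ 0.5477 -0.3734] [0.0556 0.0535] 8.7
[287 117  52  52 753] mean [ 0.5434 -0.2888  0.0569] rect [ 0.5357 -0.2989] [0.0549 0.0566] 9.9
[353 184  49  47 760] mean [ 0.4809 -0.3752  0.0564] rect [ 0.4724 -0.3862] [0.0544 0.0547] 10.9
[304 232  71   5 262] mean [ 0.433  -0.3478  0.056 ] rect [ 0.4329 -0.3486] [0.0019 0.0862] 9.5
```

View pics/w8.png

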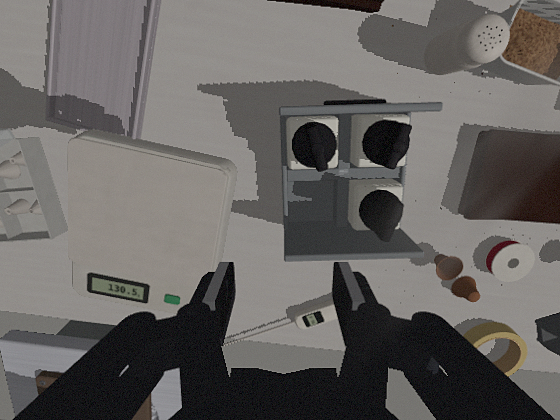

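The view shows three canisters: back-left cap at (318,145), back-right at (388,140) and front-right at (381,210). The front-left cell is empty, and the tray is at (100,65). I'll start with the back-left one, bar at 23°.

Call:
{"fn": "jog_arm", "kwargs": {
  "increments": [
    {"dx":0.2,"dy":-0.1,"dz":0,"ax":0,"ay":0,"az":0.09,"gripper":-0.2},
    {"dx":0.43,"dy":-0.2,"dz":0,"ax":0,"ay":0,"az":0.173,"gripper":-0.2},
    {"dx":0.43,"dy":-0.2,"dz":-0.3,"ax":0,"ay":0,"az":0.173,"gripper":-0.2},
    {"dx":0.43,"dy":-0.2,"dz":-0.6,"ax":0,"ay":0,"az":0.173,"gripper":-0.2},
    {"dx":0.43,"dy":-0.2,"dz":-0.9,"ax":0,"ay":0,"az":0.173,"gripper":-0.2},
    {"dx":0.43,"dy":-0.2,"dz":-0.9,"ax":0,"ay":0,"az":0.173,"gripper":-0.2},
    {"dx":0.43,"dy":-0.2,"dz":-0.9,"ax":0,"ay":0,"az":0.173,"gripper":-0.2}
  ]
}}

```text
time: 11.0
eef_pos: [0.5353, -0.2967, 0.1399]
tcp_rot: [0.979, 0.204, -0.0, -0.001]
contact_force: [-0.3, -0.5, 0.8]
opening: 0.402
finger_force: 0.0
```

```bash
python3 - <<'E'
from w import *
c,P=show('w9'); X,Y,Z=P[...,0],P[...,1],P[...,2]
m=(np.hypot(X-.535,Y+.299)<.024); m[300:]=0; blobs(P,.099,.109,m,40,3)
E
```

```text
tcp [ 0.5353 -0.2967  0.1399] [ 0.917  0.4   -0.   ] t 11.0 F [-0.3 -0.5  0.8] op 0.402
[ 278  209   19   62 1086] mean [ 0.5368 -0.2979  0.1049] rect [ 0.5351 -0.2987] [0.0434 0.0121] 24.4
```

View pics/w9.png

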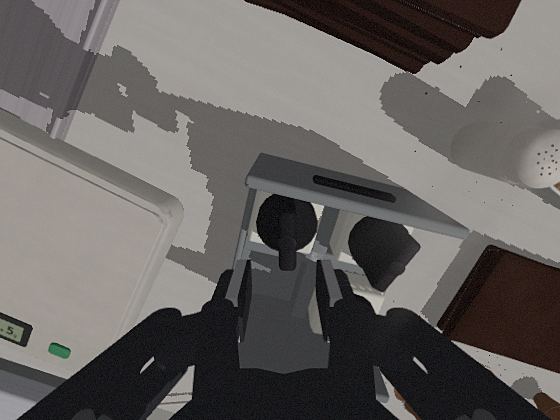

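The bar at (288,235) sits between the fingers, and the close reading agrees with the earlier one. I'll shift 2 mm in -y, descend and grip.

Call:
{"fn": "jog_arm", "kwargs": {
  "increments": [
    {"dx":0,"dy":-0.017,"dz":-0.2,"ax":0,"ay":0,"az":0,"gripper":-0.2},
    {"dx":0,"dy":-0.017,"dz":-0.4,"ax":0,"ay":0,"az":0,"gripper":-0.2},
    {"dx":0,"dy":-0.017,"dz":-0.51,"ax":0,"ay":0,"az":0,"gripper":-0.2},
    {"dx":0,"dy":-0.017,"dz":-0.51,"ax":0,"ay":0,"az":0,"gripper":-0.2},
    {"dx":0,"dy":-0.017,"dz":-0.51,"ax":0,"ay":0,"az":0,"gripper":-1},
    {"dx":0,"dy":-0.017,"dz":-0.51,"ax":0,"ay":0,"az":0,"gripper":-1},
    {"dx":0,"dy":-0.017,"dz":-0.51,"ax":0,"ay":0,"az":0,"gripper":-1},
    {"dx":0,"dy":-0.017,"dz":-0.51,"ax":0,"ay":0,"az":0,"gripper":-1}
  ],
  "force": 90
}}

```text
time: 11.85
eef_pos: [0.5359, -0.3011, 0.0808]
tcp_rot: [0.979, 0.203, 0.001, 0.001]
contact_force: [-0.3, 2.9, 5.4]
opening: 0.116
finger_force: 91.6
```

```bash
cat > t.py <<'E'
from h import *
s=get_state(); x=R.from_quat(s['tcp_rot']).as_matrix()[:,0]
print(np.round(s['eef_pos'],4),'yaw',np.degrees(np.arctan2(x[1],x[0])).round(2),'F',np.round(s['contact_force'],2),'M',np.round(s['wrist_torque'],3),'op',round(s['opening'],3),'ff',s['finger_force'])
E
python3 t.py
```

```text
[ 0.5359 -0.3011  0.0808] yaw 23.42 F [-0.31  2.9   5.43] M [ 0.225  0.044 -0.03 ] op 0.116 ff 91.60309553146362
```

Call:
{"fn": "jog_arm", "kwargs": {
  "increments": [
    {"dx":0,"dy":0,"dz":0.015,"ax":0,"ay":0,"az":-0.06,"gripper":-1},
    {"dx":0,"dy":0,"dz":0.015,"ax":0,"ay":0,"az":-0.12,"gripper":-1},
    {"dx":0,"dy":0,"dz":0.015,"ax":0,"ay":0,"az":-0.18,"gripper":-1},
    {"dx":0,"dy":0,"dz":0.015,"ax":0,"ay":0,"az":-0.245,"gripper":-1},
    {"dx":0,"dy":0,"dz":0.015,"ax":0,"ay":0,"az":-0.245,"gripper":-1},
    {"dx":0,"dy":0,"dz":0.015,"ax":0,"ay":0,"az":-0.245,"gripper":-1}
  ]
}}

```text
time: 12.45
eef_pos: [0.5355, -0.3003, 0.0811]
tcp_rot: [1.0, 0.013, 0.001, -0.0]
contact_force: [2.3, 1.6, 2.6]
opening: 0.115
finger_force: 91.5
```

```bash
python3 t.py
```

```text
[ 0.5355 -0.3003  0.0811] yaw 1.52 F [2.35 1.64 2.57] M [ 0.499 -0.506  0.412] op 0.115 ff 91.52712106704712
```

Call:
{"fn": "jog_arm", "kwargs": {
  "increments": [
    {"dx":0,"dy":0,"dz":0,"ax":0,"ay":0,"az":0,"gripper":-0.2},
    {"dx":0,"dy":0,"dz":0,"ax":0,"ay":0,"az":0,"gripper":-0.2},
    {"dx":0,"dy":0,"dz":0.15,"ax":0,"ay":0,"az":0,"gripper":-0.2},
    {"dx":0,"dy":0,"dz":0.35,"ax":0,"ay":0,"az":0,"gripper":-0.2},
    {"dx":0,"dy":0,"dz":0.5,"ax":0,"ay":0,"az":0,"gripper":-0.2},
    {"dx":0,"dy":0,"dz":0.5,"ax":0,"ay":0,"az":0,"gripper":-0.2}
  ]
}}

```text
time: 13.05
eef_pos: [0.5361, -0.3023, 0.144]
tcp_rot: [1.0, 0.012, 0.002, 0.002]
contact_force: [0.5, 0.2, -0.4]
opening: 0.399
finger_force: 0.0
```

```bash
python3 t.py; python3 - <<'E'
from w import *
c,P=show('w10'); X,Y,Z=P[...,0],P[...,1],P[...,2]
m=(np.hypot(X-.535,Y+.299)<.024); m[300:]=0; blobs(P,.099,.109,m,40,3)
b=np.zeros((420,560),bool); b[:300]=1
print('body'); blobs(P,.05,.062,b,300,3)
E
```

```text
[ 0.5361 -0.3023  0.144 ] yaw 1.35 F [ 0.51  0.21 -0.39] M [ 0.011 -0.046  0.048] op 0.399 ff 0.0
tcp [ 0.5361 -0.3023  0.144 ] [1.    0.024 0.004] t 13.05 F [ 0.5  0.2 -0.4] op 0.399
[ 266  206   26   61 1068] mean [ 0.5375 -0.2991  0.1048] rect [ 0.5358 -0.2994] [0.0436 0.0125] 10.2
body
[441  38  25  61 463] mean [ 0.6485 -0.4202  0.0562] rect [ 0.6487 -0.4233] [0.0417 0.015 ] 16.7
[336 186  23  52 579] mean [ 0.5395 -0.3522  0.0569] rect [ 0.54   -0.3541] [0.0446 0.0146] 12.3
[298 192  16  52 374] mean [ 0.536  -0.3229  0.0573] rect [ 0.5345 -0.3217] [0.0448 0.0118] 5.9
[ 342  252   64   32 1004] mean [ 0.4933 -0.3822  0.0566] rect [ 0.4888 -0.3839] [0.0218 0.0547] 8.5
```

The bar came back to 10° from 24° and the wrist moment was 0.4 N m, so this cap sprang back to about 0.19 rad and is tight. Next is the back-right one.

Call:
{"fn": "jog_arm", "kwargs": {
  "increments": [
    {"dx":0.05,"dy":-0.3,"dz":0,"ax":0,"ay":0,"az":-0.05,"gripper":-0.2},
    {"dx":0.11,"dy":-0.61,"dz":0,"ax":0,"ay":0,"az":-0.1,"gripper":-0.2},
    {"dx":0.11,"dy":-0.61,"dz":0,"ax":0,"ay":0,"az":-0.1,"gripper":-0.2},
    {"dx":0.11,"dy":-0.61,"dz":0,"ax":0,"ay":0,"az":-0.1,"gripper":-0.2},
    {"dx":0.11,"dy":-0.61,"dz":0,"ax":0,"ay":0,"az":-0.1,"gripper":-0.2}
  ]
}}

```text
time: 13.6
eef_pos: [0.5472, -0.3725, 0.139]
tcp_rot: [0.998, -0.066, -0.001, -0.001]
contact_force: [-0.4, 0.9, 0.1]
opening: 0.402
finger_force: 0.0
```

```bash
python3 t.py; python3 - <<'E'
from w import *
c,P=show('w11'); X,Y,Z=P[...,0],P[...,1],P[...,2]
m=(np.hypot(X-.5477,Y+.3735)<.024); m[300:]=0; blobs(P,.099,.109,m,40,3)
E
```

```text
[ 0.5472 -0.3725  0.139 ] yaw -7.59 F [-0.4   0.89  0.11] M [ 0.032 -0.047  0.029] op 0.402 ff 0.0
tcp [ 0.5472 -0.3725  0.139 ] [ 0.991 -0.132 -0.002] t 13.6 F [-0.4  0.9  0.1] op 0.402
[ 277  206   20   63 1130] mean [ 0.5497 -0.375   0.1048] rect [ 0.5479 -0.3747] [0.0127 0.0437] 81.0
```

Call:
{"fn": "jog_arm", "kwargs": {
  "increments": [
    {"dx":0,"dy":-0.006,"dz":-0.2,"ax":0,"ay":0,"az":-0.014,"gripper":-0.2},
    {"dx":0,"dy":-0.006,"dz":-0.4,"ax":0,"ay":0,"az":-0.014,"gripper":-0.2},
    {"dx":0,"dy":-0.006,"dz":-0.49,"ax":0,"ay":0,"az":-0.014,"gripper":-0.2},
    {"dx":0,"dy":-0.006,"dz":-0.49,"ax":0,"ay":0,"az":-0.014,"gripper":-0.2},
    {"dx":0,"dy":-0.006,"dz":-0.49,"ax":0,"ay":0,"az":-0.014,"gripper":-1},
    {"dx":0,"dy":-0.006,"dz":-0.49,"ax":0,"ay":0,"az":-0.014,"gripper":-1},
    {"dx":0,"dy":-0.006,"dz":-0.49,"ax":0,"ay":0,"az":-0.014,"gripper":-1},
    {"dx":0,"dy":-0.006,"dz":-0.49,"ax":0,"ay":0,"az":-0.014,"gripper":-1}
  ],
  "force": 90
}}

```text
time: 14.45
eef_pos: [0.5489, -0.3751, 0.0836]
tcp_rot: [0.997, -0.077, 0.001, 0.001]
contact_force: [-0.3, 0.2, 3.5]
opening: 0.109
finger_force: 90.1
```

```bash
python3 t.py
```

```text
[ 0.5489 -0.3751  0.0836] yaw -8.88 F [-0.29  0.18  3.47] M [ 0.133 -0.019  0.095] op 0.109 ff 90.12254476547241
```

Call:
{"fn": "jog_arm", "kwargs": {
  "increments": [
    {"dx":0,"dy":0,"dz":0,"ax":0,"ay":0,"az":-0.06,"gripper":-1},
    {"dx":0,"dy":0,"dz":0,"ax":0,"ay":0,"az":-0.12,"gripper":-1},
    {"dx":0,"dy":0,"dz":0,"ax":0,"ay":0,"az":-0.18,"gripper":-1},
    {"dx":0,"dy":0,"dz":0,"ax":0,"ay":0,"az":-0.245,"gripper":-1},
    {"dx":0,"dy":0,"dz":0,"ax":0,"ay":0,"az":-0.245,"gripper":-1},
    {"dx":0,"dy":0,"dz":0,"ax":0,"ay":0,"az":-0.245,"gripper":-1}
  ]
}}

```text
time: 15.05
eef_pos: [0.5493, -0.3744, 0.0836]
tcp_rot: [0.964, -0.265, 0.001, -0.0]
contact_force: [1.6, 2.8, 5.6]
opening: 0.112
finger_force: 90.6
```

```bash
python3 t.py
```

```text
[ 0.5493 -0.3744  0.0836] yaw -30.76 F [1.6  2.81 5.57] M [ 0.636 -0.313  0.403] op 0.112 ff 90.63634872436523
```

Call:
{"fn": "jog_arm", "kwargs": {
  "increments": [
    {"dx":0,"dy":0,"dz":0,"ax":0,"ay":0,"az":0,"gripper":-0.2},
    {"dx":0,"dy":0,"dz":0,"ax":0,"ay":0,"az":0,"gripper":-0.2},
    {"dx":0,"dy":0,"dz":0.15,"ax":0,"ay":0,"az":0,"gripper":-0.2},
    {"dx":0,"dy":0,"dz":0.35,"ax":0,"ay":0,"az":0,"gripper":-0.2},
    {"dx":0,"dy":0,"dz":0.5,"ax":0,"ay":0,"az":0,"gripper":-0.2},
    {"dx":0,"dy":0,"dz":0.5,"ax":0,"ay":0,"az":0,"gripper":-0.2}
  ]
}}

```text
time: 15.65
eef_pos: [0.5497, -0.3764, 0.1468]
tcp_rot: [0.964, -0.267, 0.004, 0.002]
contact_force: [0.0, -0.6, 0.8]
opening: 0.399
finger_force: 0.0
```

```bash
python3 t.py; python3 - <<'E'
from w import *
c,P=show('w12'); X,Y,Z=P[...,0],P[...,1],P[...,2]
m=(np.hypot(X-.5477,Y+.3735)<.024); m[300:]=0; blobs(P,.099,.109,m,40,3)
b=np.zeros((420,560),bool); b[:300]=1
print('body'); blobs(P,.05,.062,b&(abs(X-.55)<.04),200,3)
E
```

```text
[ 0.5497 -0.3764  0.1468] yaw -30.94 F [ 0.01 -0.57  0.81] M [-0.096  0.038 -0.05 ] op 0.399 ff 0.0
tcp [ 0.5497 -0.3764  0.1468] [ 0.858 -0.514  0.008] t 15.65 F [ 0.  -0.6  0.8] op 0.399
[ 268  208   26   60 1037] mean [ 0.5498 -0.3752  0.1048] rect [ 0.5485 -0.3744] [0.0128 0.0432] 67.4
body
[274 176  51  57 712] mean [ 0.5516 -0.3967  0.057 ] rect [ 0.5486 -0.3942] [0.0508 0.0186] 9.3
[207 233  42  27 489] mean [ 0.5491 -0.3211  0.0565] rect [ 0.5481 -0.3228] [0.0374 0.0162] 36.1
```

The bar settled at -23° from -9°, 13.6° like the first, so this one is tight too. Next is the front-right one.

Call:
{"fn": "jog_arm", "kwargs": {
  "increments": [
    {"dx":-0.3,"dy":-0.05,"dz":0,"ax":0,"ay":0,"az":0.09,"gripper":-0.2},
    {"dx":-0.63,"dy":-0.1,"dz":0,"ax":0,"ay":0,"az":0.18,"gripper":-0.2},
    {"dx":-0.63,"dy":-0.1,"dz":0,"ax":0,"ay":0,"az":0.265,"gripper":-0.2},
    {"dx":-0.63,"dy":-0.1,"dz":0,"ax":0,"ay":0,"az":0.265,"gripper":-0.2},
    {"dx":-0.63,"dy":-0.1,"dz":0,"ax":0,"ay":0,"az":0.265,"gripper":-0.2}
  ]
}}

```text
time: 16.2
eef_pos: [0.4723, -0.3862, 0.1411]
tcp_rot: [0.998, -0.063, -0.0, -0.0]
contact_force: [0.1, -0.1, -0.4]
opening: 0.399
finger_force: 0.0
```

```bash
python3 t.py; python3 - <<'E'
from w import *
c,P=show('w13'); X,Y,Z=P[...,0],P[...,1],P[...,2]
m=(np.hypot(X-.472,Y+.3865)<.024); m[300:]=0; blobs(P,.099,.109,m,40,3)
E
```

```text
[ 0.4723 -0.3862  0.1411] yaw -7.25 F [ 0.13 -0.13 -0.41] M [-0.032  0.051 -0.015] op 0.399 ff 0.0
tcp [ 0.4723 -0.3862  0.1411] [ 0.992 -0.126 -0.001] t 16.2 F [ 0.1 -0.1 -0.4] op 0.399
[ 276  207   20   62 1085] mean [ 0.4734 -0.3878  0.1049] rect [ 0.4721 -0.3876] [0.0129 0.0437] 81.4
```

Call:
{"fn": "jog_arm", "kwargs": {
  "increments": [
    {"dx":0,"dy":-0.01,"dz":-0.2,"ax":0,"ay":0,"az":-0.014,"gripper":-0.2},
    {"dx":0,"dy":-0.01,"dz":-0.4,"ax":0,"ay":0,"az":-0.014,"gripper":-0.2},
    {"dx":0,"dy":-0.01,"dz":-0.48,"ax":0,"ay":0,"az":-0.014,"gripper":-0.2},
    {"dx":0,"dy":-0.01,"dz":-0.48,"ax":0,"ay":0,"az":-0.014,"gripper":-0.2},
    {"dx":0,"dy":-0.01,"dz":-0.48,"ax":0,"ay":0,"az":-0.014,"gripper":-1},
    {"dx":0,"dy":-0.01,"dz":-0.48,"ax":0,"ay":0,"az":-0.014,"gripper":-1},
    {"dx":0,"dy":-0.01,"dz":-0.48,"ax":0,"ay":0,"az":-0.014,"gripper":-1},
    {"dx":0,"dy":-0.01,"dz":-0.48,"ax":0,"ay":0,"az":-0.014,"gripper":-1}
  ],
  "force": 90
}}

```text
time: 17.05
eef_pos: [0.4733, -0.3881, 0.0857]
tcp_rot: [0.997, -0.073, 0.001, 0.001]
contact_force: [1.2, 0.9, 3.0]
opening: 0.112
finger_force: 89.5
```

Call:
{"fn": "jog_arm", "kwargs": {
  "increments": [
    {"dx":0,"dy":0,"dz":0,"ax":0,"ay":0,"az":-0.06,"gripper":-1},
    {"dx":0,"dy":0,"dz":0,"ax":0,"ay":0,"az":-0.12,"gripper":-1},
    {"dx":0,"dy":0,"dz":0,"ax":0,"ay":0,"az":-0.18,"gripper":-1},
    {"dx":0,"dy":0,"dz":0,"ax":0,"ay":0,"az":-0.245,"gripper":-1},
    {"dx":0,"dy":0,"dz":0,"ax":0,"ay":0,"az":-0.245,"gripper":-1},
    {"dx":0,"dy":0,"dz":0,"ax":0,"ay":0,"az":-0.245,"gripper":-1}
  ]
}}

```text
time: 17.65
eef_pos: [0.4732, -0.3885, 0.0857]
tcp_rot: [0.965, -0.261, 0.001, 0.001]
contact_force: [1.3, 0.5, 4.6]
opening: 0.113
finger_force: 89.8
```

```bash
python3 t.py
```

```text
[ 0.4732 -0.3885  0.0857] yaw -30.28 F [1.28 0.51 4.65] M [ 0.089 -0.152 -0.081] op 0.113 ff 89.81500267982483
```

The moment is near zero after turning 22°, so this cap is loose. I'll lift it and carry it to the tray centre.

Call:
{"fn": "jog_arm", "kwargs": {
  "increments": [
    {"dx":0,"dy":0,"dz":0.1,"ax":0,"ay":0,"az":0,"gripper":-1},
    {"dx":0,"dy":0,"dz":0.3,"ax":0,"ay":0,"az":0,"gripper":-1},
    {"dx":0,"dy":0,"dz":0.5,"ax":0,"ay":0,"az":0,"gripper":-1},
    {"dx":0,"dy":0,"dz":0.75,"ax":0,"ay":0,"az":0,"gripper":-1},
    {"dx":0,"dy":0,"dz":1,"ax":0,"ay":0,"az":0,"gripper":-1},
    {"dx":0,"dy":0,"dz":1,"ax":0,"ay":0,"az":0,"gripper":-1},
    {"dx":0,"dy":0,"dz":1,"ax":0,"ay":0,"az":0,"gripper":-1}
  ]
}}

```text
time: 18.35
eef_pos: [0.4718, -0.3873, 0.2033]
tcp_rot: [0.965, -0.262, -0.001, -0.0]
contact_force: [0.3, 0.6, -3.8]
opening: 0.109
finger_force: 88.8
```

```bash
python3 t.py; python3 - <<'E'
from w import *
c,P=show('w14'); cv2.imwrite('pics/w14.png',c['frame'])
c=cam('side'); cv2.imwrite('pics/s14.png',cv2.resize(c['frame'][150:330,210:400],None,fx=3,fy=3))
E
```

```text
[ 0.4718 -0.3873  0.2033] yaw -30.36 F [ 0.33  0.63 -3.79] M [ 0.04   0.01  -0.023] op 0.109 ff 88.80118131637573
tcp [ 0.4718 -0.3873  0.2033] [ 0.863 -0.505 -0.001] t 18.35 F [ 0.3  0.6 -3.8] op 0.109
```

View pics/s14.png

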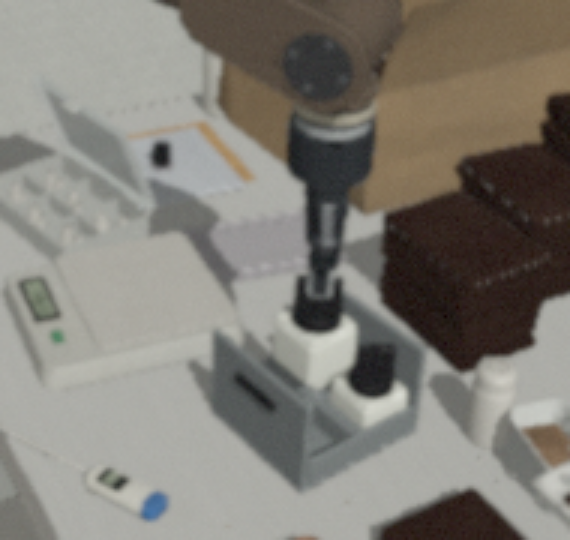

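The side view shows the canister hanging upright at (315,340). The cover on the mat at (185,155) now shows mat along its back and right edges, so it may have been knocked; I'll re-measure it later.

Call:
{"fn": "jog_arm", "kwargs": {
  "increments": [
    {"dx":0.05,"dy":0.15,"dz":0,"ax":0,"ay":0,"az":0,"gripper":-1},
    {"dx":0.13,"dy":0.4,"dz":0,"ax":0,"ay":0,"az":0,"gripper":-1},
    {"dx":0.23,"dy":0.7,"dz":0,"ax":0,"ay":0,"az":0,"gripper":-1},
    {"dx":0.36,"dy":1,"dz":0,"ax":0,"ay":0,"az":0,"gripper":-1}
  ]
}}

```text
time: 18.85
eef_pos: [0.5148, -0.2651, 0.2019]
tcp_rot: [0.965, -0.263, -0.002, -0.001]
contact_force: [0.4, 0.4, -2.6]
opening: 0.112
finger_force: 88.8
```

Call:
{"fn": "jog_arm", "kwargs": {
  "increments": [
    {"dx":0.1,"dy":0.25,"dz":0,"ax":0,"ay":0,"az":0,"gripper":-1},
    {"dx":0.2,"dy":0.5,"dz":0,"ax":0,"ay":0,"az":0,"gripper":-1},
    {"dx":0.3,"dy":0.75,"dz":0,"ax":0,"ay":0,"az":0,"gripper":-1},
    {"dx":0.36,"dy":1,"dz":0,"ax":0,"ay":0,"az":0,"gripper":-1}
  ]
}}

```text
time: 19.25
eef_pos: [0.5584, -0.1449, 0.2021]
tcp_rot: [0.965, -0.262, -0.002, -0.001]
contact_force: [0.6, 0.8, -3.6]
opening: 0.108
finger_force: 88.8
```

Call:
{"fn": "jog_arm", "kwargs": {
  "increments": [
    {"dx":0.1,"dy":0.25,"dz":0,"ax":0,"ay":0,"az":0,"gripper":-1},
    {"dx":0.2,"dy":0.5,"dz":0,"ax":0,"ay":0,"az":0,"gripper":-1},
    {"dx":0.3,"dy":0.7,"dz":0,"ax":0,"ay":0,"az":0,"gripper":-1},
    {"dx":0.35,"dy":0.82,"dz":0,"ax":0,"ay":0,"az":0,"gripper":-1},
    {"dx":0.36,"dy":0.87,"dz":0,"ax":0,"ay":0,"az":0,"gripper":-1},
    {"dx":0.36,"dy":0.87,"dz":0,"ax":0,"ay":0,"az":0,"gripper":-1}
  ]
}}

```text
time: 19.85
eef_pos: [0.6014, -0.0426, 0.2032]
tcp_rot: [0.965, -0.262, -0.001, 0.0]
contact_force: [-0.5, 0.4, -2.6]
opening: 0.111
finger_force: 88.8
```

```bash
python3 t.py; python3 - <<'E'
from w import *
c,P=show('w15'); X,Y,Z=P[...,0],P[...,1],P[...,2]
b=np.zeros((420,560),bool); b[:330]=1
print('wall top'); blobs(P,.011,.022,b&(abs(Y+.04)<.1),30,2)
print('low');blobs(P,.002,.016,b,1500)
E
```

```text
[ 0.6014 -0.0426  0.2032] yaw -30.33 F [-0.48  0.45 -2.61] M [-0.003 -0.003  0.017] op 0.111 ff 88.7683367729187
tcp [ 0.6014 -0.0426  0.2032] [ 0.863 -0.505 -0.002] t 19.85 F [-0.5  0.4 -2.6] op 0.111
wall top
[172  51  24  24 103] mean [nan nan nan] rect [ 0.7641 -0.0177] [0.0047 0.0339] 6.9
[ 207   85  192  160 1997] mean [nan nan nan] rect [ 0.5895 -0.0655] [0.2292 0.1011] 39.5
low
[ 209   90  139  150 8956] mean [ 0.6351 -0.0544  0.0056] rect [ 0.6023 -0.0438] [0.1034 0.1818] 81.6
[   37   192   193   138 14919] mean [0.6039 0.1845 0.0085] rect [0.5919 0.1984] [0.1987 0.1935] 87.0
```

View pics/w15.png

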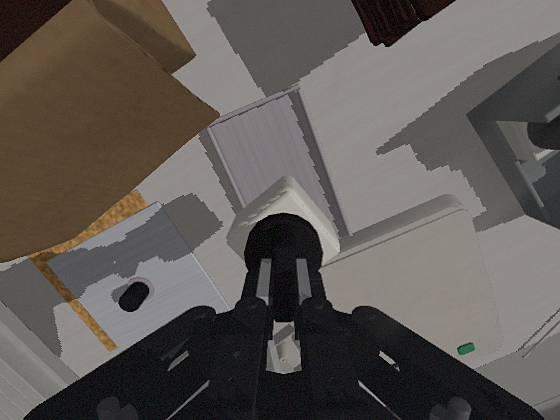

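The canister hangs over the tray centre, with its body at (285,225) and the tray at (270,160). The knob of the knocked cover is at (133,293), still on the mat. I'll lower the canister.

Call:
{"fn": "jog_arm", "kwargs": {
  "increments": [
    {"dx":0,"dy":0,"dz":-0.2,"ax":0,"ay":0,"az":0,"gripper":-1},
    {"dx":0,"dy":0,"dz":-0.45,"ax":0,"ay":0,"az":0,"gripper":-1},
    {"dx":0,"dy":0,"dz":-0.7,"ax":0,"ay":0,"az":0,"gripper":-1},
    {"dx":0,"dy":0,"dz":-0.88,"ax":0,"ay":0,"az":0,"gripper":-1},
    {"dx":0,"dy":0,"dz":-0.95,"ax":0,"ay":0,"az":0,"gripper":-1},
    {"dx":0,"dy":0,"dz":-0.97,"ax":0,"ay":0,"az":0,"gripper":-1},
    {"dx":0,"dy":0,"dz":-0.98,"ax":0,"ay":0,"az":0,"gripper":-1},
    {"dx":0,"dy":0,"dz":-0.985,"ax":0,"ay":0,"az":0,"gripper":-1},
    {"dx":0,"dy":0,"dz":-0.985,"ax":0,"ay":0,"az":0,"gripper":-1}
  ]
}}

```text
time: 20.8
eef_pos: [0.6029, -0.0435, 0.0875]
tcp_rot: [0.965, -0.262, 0.001, -0.0]
contact_force: [-0.9, -1.0, -3.0]
opening: 0.111
finger_force: 88.7
```

Call:
{"fn": "jog_arm", "kwargs": {
  "increments": [
    {"dx":0,"dy":0,"dz":-0.01,"ax":0,"ay":0,"az":0,"gripper":-1},
    {"dx":0,"dy":0,"dz":-0.02,"ax":0,"ay":0,"az":0,"gripper":-1},
    {"dx":0,"dy":0,"dz":-0.02,"ax":0,"ay":0,"az":0,"gripper":-1}
  ]
}}

```text
time: 21.1
eef_pos: [0.6027, -0.0431, 0.0848]
tcp_rot: [0.965, -0.262, 0.001, -0.0]
contact_force: [-0.4, 1.2, 1.3]
opening: 0.111
finger_force: 89.3
```

Contact. I'll release, lift and check.

Call:
{"fn": "jog_arm", "kwargs": {
  "increments": [
    {"dx":0,"dy":0,"dz":0,"ax":0,"ay":0,"az":0,"gripper":-0.2},
    {"dx":0,"dy":0,"dz":0,"ax":0,"ay":0,"az":0,"gripper":-0.2},
    {"dx":0,"dy":0,"dz":0.1,"ax":0,"ay":0,"az":0,"gripper":-0.2},
    {"dx":0,"dy":0,"dz":0.3,"ax":0,"ay":0,"az":0,"gripper":-0.2},
    {"dx":0,"dy":0,"dz":0.6,"ax":0,"ay":0,"az":0.09,"gripper":-0.2},
    {"dx":0,"dy":0,"dz":0.9,"ax":0,"ay":0,"az":0.18,"gripper":-0.2},
    {"dx":0,"dy":0,"dz":1,"ax":0,"ay":0,"az":0.27,"gripper":-0.2},
    {"dx":0,"dy":0,"dz":1,"ax":0,"ay":0,"az":0.3,"gripper":0.2}
  ]
}}

```text
time: 21.9
eef_pos: [0.6042, -0.0438, 0.2089]
tcp_rot: [1.0, -0.028, 0.004, 0.001]
contact_force: [0.4, -1.2, -0.8]
opening: 0.552
finger_force: 0.0
```

Call:
{"fn": "jog_arm", "kwargs": {
  "increments": [
    {"dx":-0.2,"dy":0.5,"dz":0,"ax":0,"ay":0,"az":0,"gripper":0.2},
    {"dx":-0.3,"dy":1,"dz":0,"ax":0,"ay":0,"az":0,"gripper":0.2},
    {"dx":-0.3,"dy":1,"dz":0,"ax":0,"ay":0,"az":0,"gripper":0.2},
    {"dx":-0.3,"dy":1,"dz":0,"ax":0,"ay":0,"az":0,"gripper":0.2},
    {"dx":-0.3,"dy":1,"dz":0,"ax":0,"ay":0,"az":0,"gripper":0.2}
  ]
}}

```text
time: 22.4
eef_pos: [0.5663, 0.077, 0.2046]
tcp_rot: [1.0, -0.029, 0.001, 0.0]
contact_force: [0.2, -0.6, 0.2]
opening: 0.602
finger_force: 0.0
```

```bash
python3 t.py; python3 - <<'E'
from w import *
c,P=show('w16'); X,Y,Z=P[...,0],P[...,1],P[...,2]
b=np.zeros((420,560),bool); b[:330]=1
print('bar'); blobs(P,.095,.112,b,60,3)
print('body'); blobs(P,.048,.064,b,200,3)
print('knob'); blobs(P,.035,.052,b,200,3)
print('low');blobs(P,.002,.016,b,1500)
E
```

```text
[0.5663 0.077  0.2046] yaw -3.32 F [ 0.21 -0.59  0.19] M [-0.036  0.007 -0.045] op 0.602 ff 0.0
tcp [0.5663 0.077  0.2046] [ 0.998 -0.058  0.002] t 22.4 F [ 0.2 -0.6  0.2] op 0.602
bar
[  29    0  392   66 6078] mean [0.7032 0.1123 0.1038] rect [0.7029 0.116 ] [0.0164 0.2919] 3.0
[402 135  42  52 936] mean [ 0.6026 -0.0407  0.1028] rect [ 0.6017 -0.042 ] [0.0131 0.0445] 60.4
[ 230  284   96   37 1429] mean [0.4734 0.0887 0.1038] rect [0.4733 0.0894] [0.0077 0.0945] 11.8
body
[250  38 148  35 934] mean [0.6935 0.027  0.059 ] rect [0.6928 0.035 ] [0.0061 0.1318] 7.3
[  5  49  29  15 221] mean [0.7096 0.3058 0.0559] rect [0.7091 0.3103] [0.0041 0.0297] 15.1
[ 370  120   59   66 1174] mean [ 0.6092 -0.0291  0.0555] rect [ 0.6022 -0.0412] [0.0557 0.0556] 9.8
[235 248  81  30 904] mean [0.4908 0.0907 0.056 ] rect [0.4908 0.0915] [0.0075 0.0913] 12.3
[144 276  57  24 591] mean [0.4658 0.2094 0.0559] rect [0.4659 0.2096] [0.0067 0.068 ] 11.7
knob
[366 119  53  66 537] mean [ 0.6097 -0.0223  0.046 ] rect [ 0.611  -0.0241] [0.035  0.0735] 58.7
[167 176  25  24 485] mean [0.5776 0.1869 0.0425] rect [0.5773 0.1877] [0.0247 0.024 ] 81.3
[  367   236   169    94 12520] mean [ 0.4518 -0.1128  0.0465] rect [ 0.442  -0.1087] [0.1865 0.1186] 85.3
[234 244  80  26 560] mean [0.494  0.092  0.0468] rect [0.4938 0.0928] [0.0049 0.0926] 11.6
[146 271  61  20 380] mean [0.4696 0.2071 0.0469] rect [0.469  0.2076] [0.0051 0.0747] 11.6
low
[  335    55   121   172 10926] mean [ 0.6131 -0.0437  0.0058] rect [ 0.6019 -0.0439] [0.1029 0.1825] 81.5
[   79    79   186   172 25918] mean [0.5937 0.1957 0.0083] rect [0.5893 0.1984] [0.1982 0.1994] 86.6
```

View pics/w16.png

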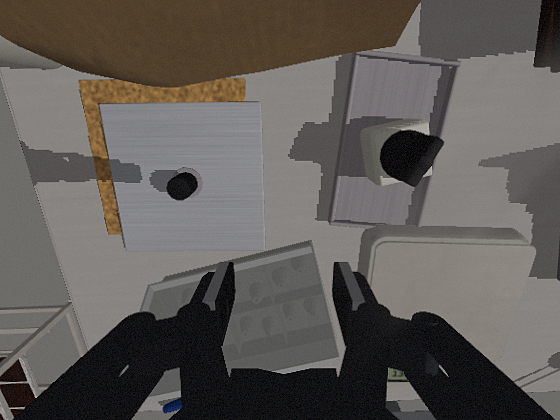

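The canister stands upright in the tray at (405,155), and the cover lies flat on the mat but shifted, with its knob at (183,185). I'll go to the knob.

Call:
{"fn": "jog_arm", "kwargs": {
  "increments": [
    {"dx":0.05,"dy":0.4,"dz":-0.2,"ax":0,"ay":0,"az":0,"gripper":0.2},
    {"dx":0.09,"dy":0.8,"dz":-0.4,"ax":0,"ay":0,"az":0,"gripper":0.2},
    {"dx":0.09,"dy":0.92,"dz":-0.6,"ax":0,"ay":0,"az":0,"gripper":0.2},
    {"dx":0.09,"dy":0.92,"dz":-0.8,"ax":0,"ay":0,"az":0,"gripper":0.2},
    {"dx":0.09,"dy":0.92,"dz":-0.8,"ax":0,"ay":0,"az":0,"gripper":0.2},
    {"dx":0.09,"dy":0.92,"dz":-0.8,"ax":0,"ay":0,"az":0,"gripper":0.2}
  ]
}}

```text
time: 23.05
eef_pos: [0.5773, 0.186, 0.1077]
tcp_rot: [1.0, -0.03, -0.0, 0.0]
contact_force: [0.3, 0.1, -0.0]
opening: 0.599
finger_force: 0.0
```

```bash
python3 t.py; python3 - <<'E'
from w import *
c,P=show('w17')
b=np.zeros((420,560),bool); b[:330]=1
print('knob'); blobs(P,.037,.050,b,200,3)
print('cover');blobs(P,.0065,.015,b,1500)
E
```

```text
[0.5773 0.186  0.1077] yaw -3.48 F [ 0.31  0.12 -0.  ] M [ 0.016  0.034 -0.028] op 0.599 ff 0.0
tcp [0.5773 0.186  0.1077] [ 0.998 -0.061 -0.   ] t 23.05 F [ 0.3  0.1 -0. ] op 0.599
knob
[ 55  18  49  32 493] mean [0.7114 0.3028 0.0439] rect [0.7106 0.3077] [0.0064 0.0384] 19.8
[547 143  13  77 819] mean [ 0.5972 -0.0138  0.0427] rect [ 0.5977 -0.0141] [0.0564 0.0069] 5.6
[264 208  34  33 864] mean [0.5779 0.1882 0.0428] rect [0.5771 0.1882] [0.0249 0.0247] 40.2
[529 291  31  39 910] mean [ 0.4862 -0.0296  0.0468] rect [ 0.488  -0.0316] [0.0248 0.0379] 89.4
[390 296  68  22 617] mean [0.4987 0.0743 0.0453] rect [0.4984 0.0749] [0.0051 0.0541] 11.1
cover
[  167   103   225   196 36329] mean [0.5919 0.1875 0.0092] rect [0.5767 0.1884] [0.1766 0.1758] 87.0
```

Call:
{"fn": "jog_arm", "kwargs": {
  "increments": [
    {"dx":0,"dy":0.018,"dz":-0.25,"ax":0,"ay":0,"az":0,"gripper":0.2},
    {"dx":0,"dy":0.018,"dz":-0.5,"ax":0,"ay":0,"az":0,"gripper":0.2},
    {"dx":0,"dy":0.018,"dz":-0.7,"ax":0,"ay":0,"az":0,"gripper":0.2},
    {"dx":0,"dy":0.018,"dz":-0.82,"ax":0,"ay":0,"az":0,"gripper":0.2},
    {"dx":0,"dy":0.018,"dz":-0.82,"ax":0,"ay":0,"az":0,"gripper":0.2},
    {"dx":0,"dy":0.018,"dz":-0.82,"ax":0,"ay":0,"az":0,"gripper":-1},
    {"dx":0,"dy":0.018,"dz":-0.82,"ax":0,"ay":0,"az":0,"gripper":-1},
    {"dx":0,"dy":0.018,"dz":-0.82,"ax":0,"ay":0,"az":0,"gripper":-1},
    {"dx":0,"dy":0.018,"dz":-0.82,"ax":0,"ay":0,"az":0,"gripper":-1}
  ],
  "force": 60
}}

```text
time: 24.0
eef_pos: [0.5787, 0.1894, 0.0117]
tcp_rot: [1.0, -0.03, 0.002, -0.0]
contact_force: [-0.6, -1.5, 6.7]
opening: 0.284
finger_force: 59.7
```

Call:
{"fn": "jog_arm", "kwargs": {
  "increments": [
    {"dx":0.03,"dy":0,"dz":0.05,"ax":0,"ay":0,"az":0,"gripper":-1},
    {"dx":0.1,"dy":0,"dz":0.15,"ax":0,"ay":0,"az":0,"gripper":-1},
    {"dx":0.15,"dy":0,"dz":0.35,"ax":0,"ay":0,"az":0,"gripper":-1},
    {"dx":0.15,"dy":0,"dz":0.6,"ax":0,"ay":0,"az":0,"gripper":-1},
    {"dx":0.15,"dy":0,"dz":0.85,"ax":0,"ay":0,"az":0,"gripper":-1},
    {"dx":0.15,"dy":0,"dz":1,"ax":0,"ay":0,"az":0,"gripper":-1}
  ]
}}

```text
time: 24.6
eef_pos: [0.5964, 0.1896, 0.1326]
tcp_rot: [1.0, -0.03, 0.002, -0.0]
contact_force: [0.3, 0.2, -3.0]
opening: 0.283
finger_force: 59.1
```

Call:
{"fn": "jog_arm", "kwargs": {
  "increments": [
    {"dx":0,"dy":0,"dz":0.3,"ax":0,"ay":0,"az":0,"gripper":-1},
    {"dx":0,"dy":0,"dz":0.5,"ax":0,"ay":0,"az":0,"gripper":-1},
    {"dx":0,"dy":0,"dz":0.65,"ax":0,"ay":0,"az":0,"gripper":-1},
    {"dx":0,"dy":0,"dz":0.65,"ax":0,"ay":0,"az":0,"gripper":-1}
  ]
}}

```text
time: 25.0
eef_pos: [0.597, 0.1897, 0.2116]
tcp_rot: [1.0, -0.03, 0.004, -0.001]
contact_force: [-0.1, 0.3, -2.1]
opening: 0.279
finger_force: 59.1
```

```bash
python3 t.py; python3 - <<'E'
from w import *
c,P=show('w18')
b=np.zeros((420,560),bool); b[:330]=1
print('cover');blobs(P,.18,.22,b,1500)
E
```

```text
[0.597  0.1897 0.2116] yaw -3.39 F [-0.09  0.26 -2.14] M [ 0.018  0.057 -0.002] op 0.279 ff 59.07968759536743
tcp [0.597  0.1897 0.2116] [ 0.998 -0.059  0.007] t 25.0 F [-0.1  0.3 -2.1] op 0.279
cover
[  101   100   364   227 63676] mean [0.635  0.1875 0.2093] rect [0.6189 0.1886] [0.1764 0.1287] 87.1
```

Call:
{"fn": "jog_arm", "kwargs": {
  "increments": [
    {"dx":0,"dy":-0.15,"dz":0,"ax":0,"ay":0,"az":0.03,"gripper":-1},
    {"dx":-0.05,"dy":-0.4,"dz":0,"ax":0,"ay":0,"az":0.07,"gripper":-1},
    {"dx":-0.1,"dy":-0.65,"dz":0,"ax":0,"ay":0,"az":0.11,"gripper":-1},
    {"dx":-0.15,"dy":-0.9,"dz":0,"ax":0,"ay":0,"az":0.139,"gripper":-1}
  ]
}}

```text
time: 25.45
eef_pos: [0.5754, 0.0804, 0.2047]
tcp_rot: [0.997, 0.081, -0.002, -0.0]
contact_force: [1.0, 0.1, -2.0]
opening: 0.283
finger_force: 59.2
```

Call:
{"fn": "jog_arm", "kwargs": {
  "increments": [
    {"dx":-0.05,"dy":-0.25,"dz":0,"ax":0,"ay":0,"az":0,"gripper":-1},
    {"dx":-0.1,"dy":-0.5,"dz":0,"ax":0,"ay":0,"az":0,"gripper":-1},
    {"dx":-0.15,"dy":-0.7,"dz":0,"ax":0,"ay":0,"az":0,"gripper":-1},
    {"dx":-0.2,"dy":-0.9,"dz":0,"ax":0,"ay":0,"az":0,"gripper":-1}
  ]
}}

```text
time: 25.85
eef_pos: [0.5514, -0.0276, 0.2049]
tcp_rot: [0.997, 0.079, -0.002, -0.001]
contact_force: [0.0, 0.0, -2.3]
opening: 0.282
finger_force: 59.2
```

Call:
{"fn": "jog_arm", "kwargs": {
  "increments": [
    {"dx":-0.05,"dy":-0.25,"dz":0,"ax":0,"ay":0,"az":0,"gripper":-1},
    {"dx":-0.1,"dy":-0.5,"dz":0,"ax":0,"ay":0,"az":0,"gripper":-1},
    {"dx":-0.15,"dy":-0.7,"dz":0,"ax":0,"ay":0,"az":0,"gripper":-1},
    {"dx":-0.2,"dy":-0.9,"dz":0,"ax":0,"ay":0,"az":0,"gripper":-1}
  ]
}}

```text
time: 26.25
eef_pos: [0.5275, -0.1354, 0.205]
tcp_rot: [0.997, 0.079, -0.002, -0.001]
contact_force: [0.4, -0.2, -3.2]
opening: 0.287
finger_force: 59.2
```

Call:
{"fn": "jog_arm", "kwargs": {
  "increments": [
    {"dx":-0.05,"dy":-0.25,"dz":0,"ax":0,"ay":0,"az":0,"gripper":-1},
    {"dx":-0.1,"dy":-0.5,"dz":0,"ax":0,"ay":0,"az":0,"gripper":-1},
    {"dx":-0.15,"dy":-0.7,"dz":0,"ax":0,"ay":0,"az":0,"gripper":-1},
    {"dx":-0.2,"dy":-0.9,"dz":0,"ax":0,"ay":0,"az":0,"gripper":-1}
  ]
}}

```text
time: 26.65
eef_pos: [0.5035, -0.2432, 0.2049]
tcp_rot: [0.997, 0.079, -0.001, -0.001]
contact_force: [-0.2, -0.3, -2.4]
opening: 0.284
finger_force: 59.2
```

Call:
{"fn": "jog_arm", "kwargs": {
  "increments": [
    {"dx":0,"dy":-0.2,"dz":0,"ax":0,"ay":0,"az":0,"gripper":-1},
    {"dx":0,"dy":-0.45,"dz":0,"ax":0,"ay":0,"az":0,"gripper":-1},
    {"dx":0,"dy":-0.65,"dz":0,"ax":0,"ay":0,"az":0,"gripper":-1},
    {"dx":-0.01,"dy":-0.8,"dz":0,"ax":0,"ay":0,"az":0,"gripper":-1},
    {"dx":-0.01,"dy":-0.82,"dz":0,"ax":0,"ay":0,"az":0,"gripper":-1},
    {"dx":-0.01,"dy":-0.82,"dz":0,"ax":0,"ay":0,"az":0,"gripper":-1},
    {"dx":-0.01,"dy":-0.82,"dz":0,"ax":0,"ay":0,"az":0,"gripper":-1}
  ]
}}

```text
time: 27.35
eef_pos: [0.5035, -0.34, 0.2066]
tcp_rot: [0.997, 0.08, -0.0, -0.001]
contact_force: [-0.3, 1.0, -2.8]
opening: 0.284
finger_force: 59.3
```

```bash
python3 t.py; python3 - <<'E'
from w import *
c,P=show('w19')
b=np.zeros((420,560),bool); b[:330]=1
print('cover');blobs(P,.18,.22,b,1500)
E
```

```text
[ 0.5035 -0.34    0.2066] yaw 9.16 F [-0.31  0.95 -2.83] M [-0.015 -0.034 -0.047] op 0.284 ff 59.28157389163971
tcp [ 0.5035 -0.34    0.2066] [ 0.987  0.159 -0.001] t 27.35 F [-0.3  1.  -2.8] op 0.284
cover
[  101   100   364   227 63968] mean [ 0.541  -0.3336  0.204 ] rect [ 0.5245 -0.336 ] [0.1294 0.1758] 9.4
```

Call:
{"fn": "jog_arm", "kwargs": {
  "increments": [
    {"dx":0,"dy":-0.015,"dz":-0.15,"ax":0,"ay":0,"az":0,"gripper":-1},
    {"dx":0,"dy":-0.015,"dz":-0.35,"ax":0,"ay":0,"az":0,"gripper":-1},
    {"dx":0,"dy":-0.015,"dz":-0.55,"ax":0,"ay":0,"az":0,"gripper":-1},
    {"dx":0,"dy":-0.015,"dz":-0.65,"ax":0,"ay":0,"az":0,"gripper":-1},
    {"dx":0,"dy":-0.015,"dz":-0.69,"ax":0,"ay":0,"az":0,"gripper":-1},
    {"dx":0,"dy":-0.015,"dz":-0.71,"ax":0,"ay":0,"az":0,"gripper":-1},
    {"dx":0,"dy":-0.015,"dz":-0.72,"ax":0,"ay":0,"az":0,"gripper":-1},
    {"dx":0,"dy":-0.015,"dz":-0.72,"ax":0,"ay":0,"az":0,"gripper":-1}
  ]
}}

```text
time: 28.2
eef_pos: [0.5042, -0.3433, 0.122]
tcp_rot: [0.997, 0.08, 0.001, 0.001]
contact_force: [0.5, -0.4, -3.8]
opening: 0.283
finger_force: 59.3
```

Call:
{"fn": "jog_arm", "kwargs": {
  "increments": [
    {"dx":0,"dy":0,"dz":-0.01,"ax":0,"ay":0,"az":0,"gripper":-1},
    {"dx":0,"dy":0,"dz":-0.02,"ax":0,"ay":0,"az":0,"gripper":-1},
    {"dx":0,"dy":0,"dz":-0.03,"ax":0,"ay":0,"az":0,"gripper":-1},
    {"dx":0,"dy":0,"dz":-0.03,"ax":0,"ay":0,"az":0,"gripper":-1},
    {"dx":0,"dy":0,"dz":-0.03,"ax":0,"ay":0,"az":0,"gripper":-1}
  ]
}}

```text
time: 28.7
eef_pos: [0.5037, -0.3431, 0.1177]
tcp_rot: [0.997, 0.079, 0.0, 0.0]
contact_force: [-0.4, 0.3, 0.4]
opening: 0.277
finger_force: 59.7
```

Load has gone to zero, so the cover is resting on the walls. I'll release, rise and check.

Call:
{"fn": "jog_arm", "kwargs": {
  "increments": [
    {"dx":0,"dy":0,"dz":0,"ax":0,"ay":0,"az":0,"gripper":0.2},
    {"dx":0,"dy":0,"dz":0,"ax":0,"ay":0,"az":0,"gripper":0.2},
    {"dx":0,"dy":0,"dz":0,"ax":0,"ay":0,"az":0,"gripper":0.2},
    {"dx":0,"dy":0,"dz":0.1,"ax":0,"ay":0,"az":0,"gripper":0.2},
    {"dx":0,"dy":0,"dz":0.4,"ax":0,"ay":0,"az":0,"gripper":0.2},
    {"dx":0,"dy":0,"dz":0.7,"ax":0,"ay":0,"az":0,"gripper":0.2},
    {"dx":0,"dy":0,"dz":1,"ax":0,"ay":0,"az":0,"gripper":0.2},
    {"dx":0,"dy":0,"dz":1,"ax":0,"ay":0,"az":0,"gripper":0.2},
    {"dx":0,"dy":0,"dz":1,"ax":0,"ay":0,"az":0,"gripper":0.2}
  ]
}}

```text
time: 29.6
eef_pos: [0.5042, -0.3434, 0.2395]
tcp_rot: [0.997, 0.08, 0.001, 0.001]
contact_force: [-1.0, -0.3, -1.3]
opening: 0.598
finger_force: 0.0
```

Call:
{"fn": "jog_arm", "kwargs": {
  "increments": [
    {"dx":0,"dy":0.5,"dz":0.2,"ax":0,"ay":0,"az":0,"gripper":0.2},
    {"dx":0,"dy":0.9,"dz":0.4,"ax":0,"ay":0,"az":0,"gripper":0.2},
    {"dx":0,"dy":1,"dz":0.5,"ax":0,"ay":0,"az":0,"gripper":0.2},
    {"dx":0,"dy":1,"dz":0.5,"ax":0,"ay":0,"az":0,"gripper":0.2},
    {"dx":0,"dy":1,"dz":0.5,"ax":0,"ay":0,"az":0,"gripper":0.2}
  ]
}}

```text
time: 30.1
eef_pos: [0.5033, -0.2225, 0.2962]
tcp_rot: [0.997, 0.08, -0.001, -0.0]
contact_force: [-0.6, -0.8, -0.2]
opening: 0.602
finger_force: 0.0
```

```bash
python3 t.py; python3 - <<'E'
from w import *
c,P=show('w20')
b=np.zeros((420,560),bool); b[:330]=1
print('cover');blobs(P,.108,.125,b,1500); print('knob');blobs(P,.14,.158,b,60)
print('tray bar'); blobs(P,.096,.108,b&(P[...,1]>-.15)&(P[...,0]<.66),60,3)
E
```

```text
[ 0.5033 -0.2225  0.2962] yaw 9.19 F [-0.61 -0.77 -0.19] M [-0.048  0.023  0.064] op 0.602 ff 0.0
tcp [ 0.5033 -0.2225  0.2962] [ 0.987  0.16  -0.001] t 30.1 F [-0.6 -0.8 -0.2] op 0.602
cover
[  310   125   168   149 21607] mean [ 0.5101 -0.3409  0.1151] rect [ 0.5012 -0.3432] [0.1776 0.1761] 9.7
knob
[  0 185  31  20 374] mean [0.4635 0.0482 0.1492] rect [0.4657 0.0524] [0.0356 0.0154] 74.9
[384 202  25  24 487] mean [ 0.5029 -0.3409  0.1481] rect [ 0.5021 -0.342 ] [0.0247 0.0232] 13.5
tray bar
[114  48  31  40 622] mean [ 0.6012 -0.0441  0.1033] rect [ 0.6013 -0.0427] [0.0127 0.044 ] 60.1
[ 42 163  16  14 121] mean [0.4804 0.0459 0.1015] rect [0.4816 0.0477] [0.0203 0.0107] 58.6
[  0 165  41   7 193] mean [0.4753 0.0837 0.102 ] rect [0.4753 0.0824] [0.0046 0.0547] 10.9
```

View pics/w20.png

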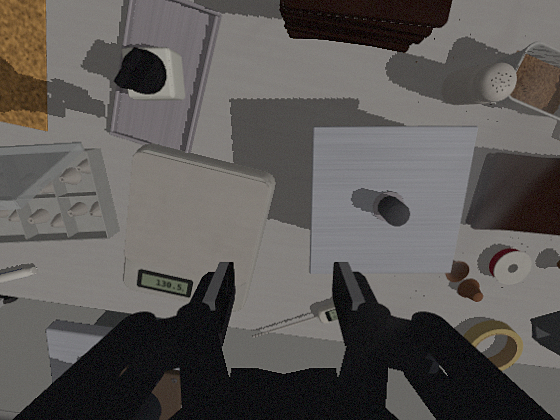

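The cover lies flat on the case, knob at (393,208) and top at 0.115 m, and the canister stands in the tray at (150,75). I'll hand it in.

```bash
python3 -c "
from plant import job
print(job.sign_off())"
```

```text
the job is handed in; nothing more can be done
None
```

The job is handed in: of the three canisters present, the one with a loose cap stands upright in the rework tray, the two tight ones are in their cells with caps turned, and the cover is back on the case, flat and centred to within a few mm (sign-off gave no verdict).

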